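Bring a lacquered ball knob out of its curved drying track

ROBOT

A 7-joint arm with a two-finger parallel gripper is mounted at the origin on the work surface. World frame = base frame: x ahead of the robot, y to its left, z up, the work surface at z = 0. Lengths are in m, angles in rad, forces in N, time in s.
With the tool pointing down it reaches from about 0.4 to 0.9 m from the base axis. Payload 5.5 kg.
Tool frame: the origin (TCP) lies midway between the tips of the shut fingers; the grasp point (between the pads) lies 19 mm behind it (robot.hold_point_z is the distance from the TCP to the grasp point, in m); z points along the fingers, x is the direction in which the jaws open and shut, and the axes are right-handed (so a half turn about z gives the same grasp; the last joint's range is limited). The gripper opens to 85 mm and grips with 20 to 120 N. Pads are 22 mm wide; open, the fingers measure 114 mm over their backs; the gripper's body (76 mm by 85 mm) begins 54 mm behind the grasp point. The pads swing forward as they close: fully open they stand 13 mm farther back than shut.
Start: joints at [-1.041, 0.501, -0.427, 1.55, 0.221, 1.138, -0.21], TCP at [0.171, 0.627, 0.203] pointing down, gripper open.
Joint ranges: [-2.88, 2.88], [-0.31, 2.03], [-1.54, 1.56], [0.2, 2.42], [-1.41, 4.55], [0.19, 2.02], [-2.57, 2.57]. Speed limits (rad/s): [2.57, 2.57, 3.14, 3.14, 3.14, 3.14, 3.14].

INTERFACE

Orientations are given as [roll, pitch, yaw] about the fixed x, y, z axes, in that order (R = Rz(yaw) Ry(pitch) Rx(roll)).
In Python, from cell import robot gives the robot as it stands.
- The arm moves only by the tool arm_command, never from a script. Its argument "rows" is text: rows parted by semicolons, each of 7 numbers parted by spaces: the turn, a rotation vector about the world's x, y, z in rad, then the shift along the world's x, y, z in cm, then the finger opening in cm, from 0 to 8.54. In form: ax ay az dx dy dz hand; .... A call has 1 to 5 rows; each row is the pose to reach, as a shift and turn from the pose commanded when the call began; what a row does not reach only later rows make up. A row lasts 1/10 s, in which the tool goes at most 50 mm and 8.59 degrees, less where a joint would pass 70% of its speed; a pose out of reach is approached as far as the arm can. A call with a gripper value outside its range is refused whole. The fingers move at their own pace and stop on an object; the grip force is fixed at half the most. Time passes only in rows, so rows that repeat a pose let the fingers close. It gives the time, the measured TCP pose, the force and the opening at its end, in the units of the state.
- robot.read_state(): the state, without advancing time (a new reading comes with each control period).
- robot.get_image(name): name is "side" or "top" or "wrist"; returns a dict with "image" (480x640x3 uint8, red, green, blue), "vertical_fov" (degrees; the focal length in pixels is half the picture's height over the tangent of half this angle, whatever the lens; pixels are square), "cx", "cy" (the principal point, pixels), "R" (3x3) and "t" (3): a world point X has camera coordinates R X + t. Camera axes: x right, y down, z forward; pixel columns grow to the right and rows downward; lengths in m; the calibration is good to about 2 mm. A picture is of the moment at which its call begins. There is no depth.
- robot.hand_in(): hands the job in, once; it reports no verdict.
The state is a dict: "time": time; "joint_pos": joint angles; "joint_vel": joint speeds; "joint_torque": joint torques, N m; "ee_pos": TCP position; "tool_rot": TCP orientation; "contact_force": force on the tool from outside, world axes, zero at the start; "ft_torque": the same for the moment, N m; "grip_width": finger opening in m.
Only numpy, scipy, OpenCV 4.12 (cv2) and the standard library are available. Lean on these libraries where they do the work, as an engineer would, in place of code of your own. Each camera call takes 0.05 s, during which the arm holds its last target.

TASK

Push the red ball knob along its curved track to the exit gap, past the brass catch and home against the sprung rubber stop until the rubber gives a little, pressing for a moment, but gently: the stop must not be driven in to its end. Then lift the knob up out of the gap and carry it to the green tray, lowering it into the small square nest in the middle of the tray before letting go. Leave everything else where it is.

Things in the scene. Friction and masses are not known exactly. Their poses are not given: they have to be found in the camera images.
- knob_center (a point): Centre of the glossy, slippery red ball knob, 48 mm in diameter, about 80 g, which rolls freely; its axes turn with it. It starts in the track's straight far leg, its centre 54 mm above the table. Push it with closed fingers reaching down through the slot behind it to about its mid-height: pushed only on its top it wedges against the floor.
- rack: Fixed stand: curved track plus a drying shelf. Origin on the table under the centre of the bend. Track centre line in rack axes (mm): straight far leg at x = 110 from y = 140 to 0; quarter bend, radius 110 about the origin, to (0, -110); exit leg along y = -110 toward -x. The knob travels that way. Track floor 30 above the table: the knob's centre runs at 54, its top at 78.
- start_leg_end (a point): Closed far end of the straight leg (rack 110, 140, 54 mm), axes as the rack's. From here to the exit gap the knob runs in a wooden channel 51 mm wide, its centre line as told for the rack.
- lips_end (a point): Where channel and lips end (rack 0, -110, 68 mm). Before it, steel lips 66 to 68 mm above the table leave a slot 44 mm wide: the 48 mm knob cannot be lifted out there, but stands 10 mm proud; fingers go down through the slot to push it. A brass spring catch at rack x = 8, on the -y wall, yields to some 2 N of push.
- exit_gap (a point): Middle of the exit gap, at the knob's centre height (rack -41, -110, 54 mm), axes as the rack's. No walls or lips: the knob sits on an open strip 39 mm wide with 5 mm kerbs, so fingers can reach down beside it along rack y. Against the relaxed stop it rests within about 8 mm of this point along rack x.
- shelf_edge (a point): Middle of the near lower edge of the shelf with stacked timber: rack x = 124 to 244, y = 10 to 200, 115 to 178 mm above the table. The edge lies 14 mm past the far leg's centre line: an upright gripper strikes it there; a tool leaning back toward the rack's -x side by 25 to 45 degrees passes.
- buffer (a joint): How far the rubber nose of the sprung stop (yellow block on the exit leg) is pushed in, m: 0 relaxed, 0.014 end of travel. It gives at 1.4 N and stiffens by 0.7 N per mm. Nose 16 mm in diameter, level with the knob's middle. The block's place along the leg varies and is not reported: the relaxed nose lies between rack x = -58 and -72 mm.
- green_tray: Fixed green tray 160 x 160 mm with a wooden rim 12 mm high; origin at the middle of its underside. In its middle a square wooden nest frame, 30 mm inside, 42 mm outside, its top 10 mm above the table; the knob sits in it on the 5 mm thick floor, its centre 29 mm above the table.
- blue_tray: The same tray in blue, not to be used.
- sanding_block: Loose cork sanding block 60 x 35 x 26 mm inside the bend of the track; origin under its middle. To be left alone.
- rosette: Loose carved dark rosette about 100 mm across, 22 mm high. To be left alone.
- moulding: Loose curved dark moulding, 200 x 50 x 18 mm. To be left alone.
- corner_bracket: Loose dark triangular bracket 90 x 90 x 12 mm. To be left alone.
- glue: White glue bottle 56 mm in diameter, 150 mm high. To be left alone.
- stain_tin: Steel tin 84 mm in diameter, 100 mm high. To be left alone.
- brush: Loose brush lying on the table. To be left alone.
Things that resemble listed ones, but are neither listed nor needed, are in the scene too. Of the things that look like the part that bears knob_center, the largest one is meant.

How it is judged:
By the outcome, as a careful person would: the job done as asked, in the order asked, and still so for the second after the job is handed in, with the robot touching nothing.
It also fails if it takes over 72 s, if anything falls off the work surface, if the arm or the gripper's body presses on something with over 40 N, if the wrist force passes 120 N, or if a joint passes its speed limit or range.

## Working session

There is one attempt and no reset: what is moved stays moved. The work goes in short steps, Python scripts to look and compute and a tool call to move; the robot and the scene stay as the last step left them, time stands still between calls to the robot, and variables do not carry over. Pictures are saved under pics/ and viewed, and the job is handed in when it is done.

Besides the shell and the picture viewer there is one more tool, called as name(argument=value, ...) on one line, values as JSON. arm_command: Moves the arm, as the interface text tells. Its arguments: {"type":"object","properties":{"rows":{"type":"string"}},"required":["rows"]}

```bash
mkdir -p pics; ls; cat > h.py <<'E'
import numpy as np, cv2, json, pickle
from cell import robot
def snap(n,tag):
    d=robot.get_image(n); cv2.imwrite(f'pics/{tag}.png',cv2.cvtColor(d['image'],cv2.COLOR_RGB2BGR)); pickle.dump(d,open(f'pics/{tag}.pkl','wb')); return d
def load(tag): return pickle.load(open(f'pics/{tag}.pkl','rb'))
def K(d):
    f=d['image'].shape[0]/2/np.tan(np.radians(d['vertical_fov'])/2); return f
def ray(d,u,v):
    f=K(d);R=np.array(d['R']);t=np.array(d['t'])
    c=-R.T@t; w=R.T@np.array([(u-d['cx'])/f,(v-d['cy'])/f,1]); return c,w
def atz(d,u,v,z):
    c,w=ray(d,u,v); return c+w*(z-c[2])/w[2]
def proj(d,X):
    f=K(d);p=np.array(d['R'])@np.array(X)+np.array(d['t']); return np.array([d['cx']+f*p[0]/p[2],d['cy']+f*p[1]/p[2]])
def crop(tag,u0,v0,u1,v1,s,out):
    im=cv2.imread(f'pics/{tag}.png')[v0:v1,u0:u1]; cv2.imwrite(f'pics/{out}.png',cv2.resize(im,None,fx=s,fy=s,interpolation=cv2.INTER_CUBIC))
E
python3 - <<'E'
from h import *
for n in ['side','top','wrist']:
    d=snap(n,n+'0'); R=np.array(d['R']);print(n,-R.T@d['t'],d['vertical_fov'],d['cx'],d['cy'],[k for k in d]); print(R.round(3))
print(robot.read_state())
E
```

```text
pics
side [0.50294394 0.82392946 0.9354221 ] 56.10676772610836 326.024090244403 244.03553990328743 ['image', 'vertical_fov', 'cx', 'cy', 'R', 't']
[[-0.996 -0.087  0.01 ]
 [-0.07   0.717 -0.693]
 [ 0.053 -0.691 -0.721]]
top [ 0.3381019  -0.00932428  1.17100234] 50.15318220498518 316.8986893744249 237.51738443197834 ['image', 'vertical_fov', 'cx', 'cy', 'R', 't']
[[ 0.    -1.    -0.002]
 [-0.978  0.    -0.208]
 [ 0.208  0.002 -0.978]]
wrist [0.09788999 0.64758556 0.37366074] 69.48320208273584 321.35663439777574 243.06950923264608 ['image', 'vertical_fov', 'cx', 'cy', 'R', 't']
[[ 0.264  0.965 -0.002]
 [ 0.922 -0.251  0.295]
 [ 0.284 -0.08  -0.955]]
{'time': 0.15, 'joint_pos': array([-1.04078015,  0.50170901, -0.42683553,  1.55118749,  0.22082685,
        1.13830471, -0.21031013]), 'joint_vel': array([-5.66112382e-04, -2.38107314e-03, -2.20000459e-03, -4.71277704e-03,
       -1.47886249e-03, -1.32607156e-03,  7.72911081e-05]), 'joint_torque': array([-6.83369581e-03, -5.70031214e+01, -5.82564622e+00, -2.81282115e+01,
        1.06315527e-02,  7.80492701e-03, -1.31011225e-05]), 'ee_pos': array([0.17126067, 0.62643693, 0.20255958]), 'tool_rot': array([-3.14153709e+00,  1.55155721e-03,  1.30402282e+00]), 'contact_force': array([ 1.07406569,  0.16977962, -0.59414623]), 'ft_torque': array([ 0.03262932, -0.0305022 ,  0.02027516]), 'grip_width': 0.0857974873542224}
```

View pics/side0.png

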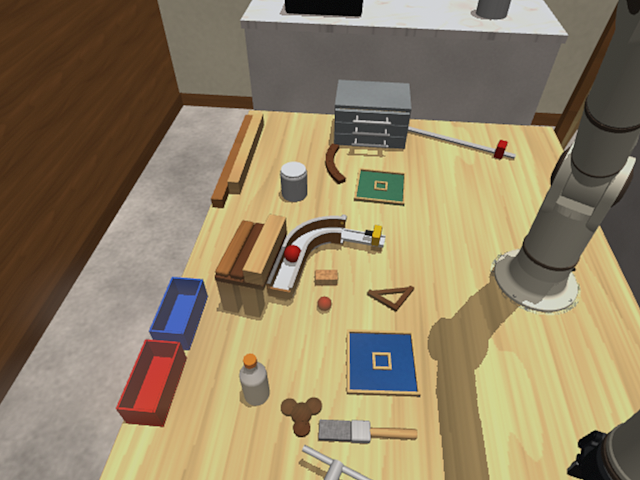

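View pics/top0.png

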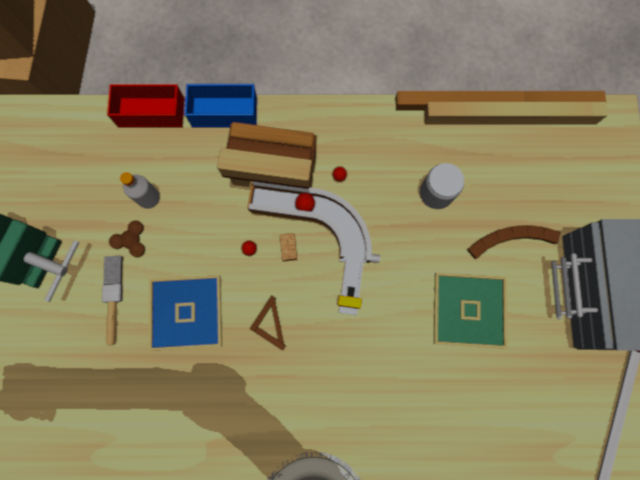

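View pics/wrist0.png

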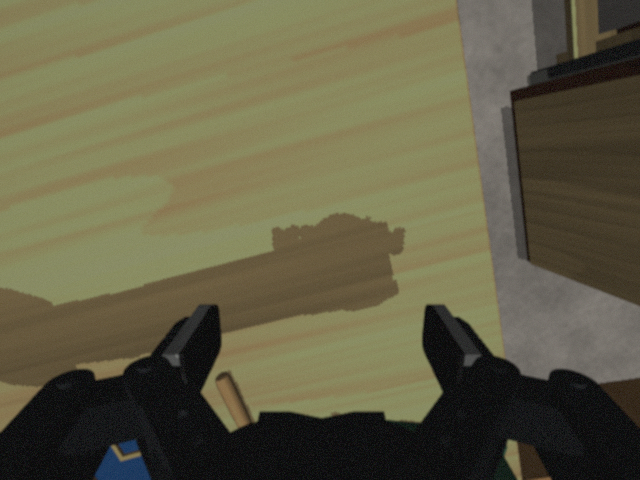

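```bash
python3 - <<'E'
from h import *
crop('top0',210,110,410,330,3.5 if 0 else 2.7,'c1')
crop('side0',200,190,400,330,4,'c2')
crop('top0',420,260,520,360,5,'c3')
E
```

```text
(no output)
```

View pics/c1.png

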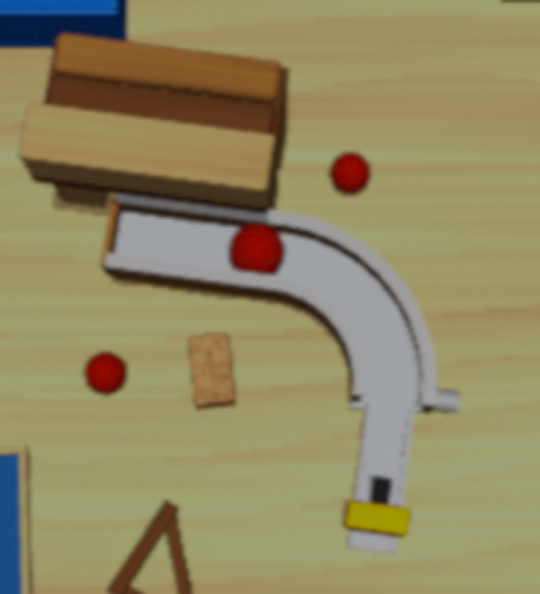

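View pics/c2.png

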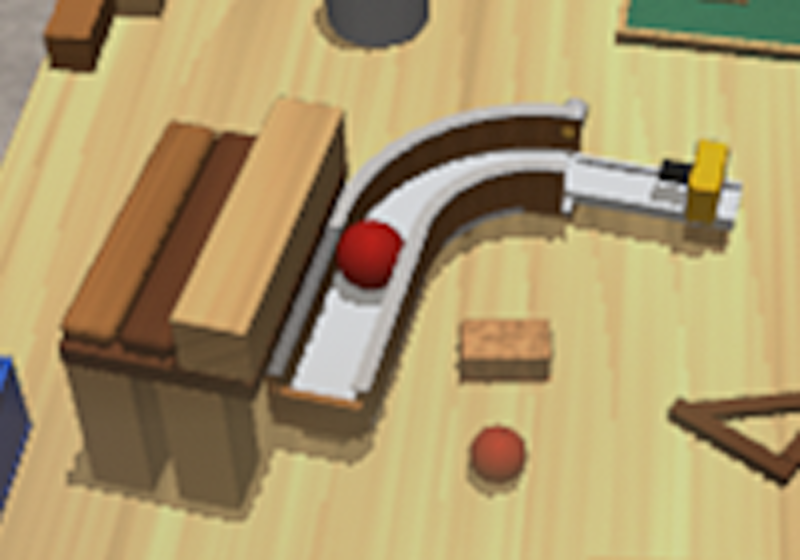

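View pics/c3.png

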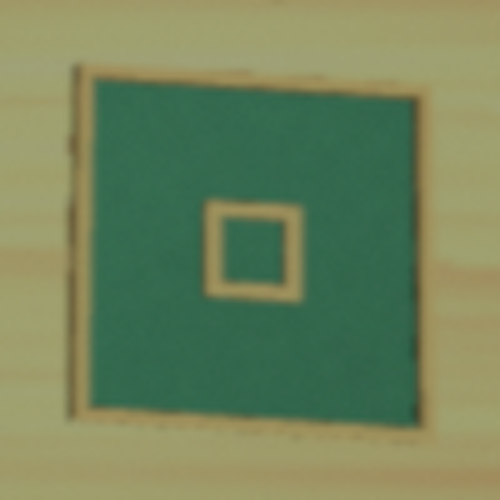

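```bash
cat >> h.py <<'E'
def W(p,P):
    x,y,a=p; P=np.atleast_2d(P); c,s=np.cos(a),np.sin(a)
    return np.c_[x+c*P[:,0]-s*P[:,1], y+s*P[:,0]+c*P[:,1], P[:,2]]
def curve(off,z):
    r=110+off
    L=[[r,y,z] for y in np.linspace(140,0,15)]+[[r*np.cos(t),-r*np.sin(t),z] for t in np.linspace(0,np.pi/2,25)]
    return np.array(L)/1000
def overlay(tag,p,box,s,out):
    d=load(tag); im=cv2.cvtColor(d['image'],cv2.COLOR_RGB2BGR); u0,v0,u1,v1=box
    im=cv2.resize(im[v0:v1,u0:u1],None,fx=s,fy=s,interpolation=cv2.INTER_CUBIC)
    def ln(P,c):
        q=np.array([(proj(d,X)-[u0-.5,v0-.5])*s for X in W(p,P)]).round().astype(int); cv2.polylines(im,[q],False,c,1)
    for o in (-22,22): ln(curve(o,68),(255,255,0))
    ln(curve(0,54),(0,255,255))
    for o in (-19.5,19.5): ln(np.array([[0,-110+o,30],[-110,-110+o,30]])/1000,(255,0,255))
    for z in (115,178): ln(np.array([[124,200,z],[124,10,z],[244,10,z],[244,200,z],[124,200,z]])/1000,(0,255,0))
    cv2.imwrite(f'pics/{out}.png',im)
E
python3 - <<'E'
from h import *
d=load('top0'); s=load('side0')
L=atz(d,354.4,259.3,.068); k=atz(d,305.2,202.2,.054)
ks=atz(s,200+371/4,190+254/4,.054)
print(L,k,ks)
# far end inner lip edge corners approx, direction of far leg
a=atz(d,210+112/2.7,110+262/2.7,.068);b=atz(d,210+255/2.7,110+283/2.7,.068);print(a,b,np.arctan2(*( (a-b)[:2]))*-1)
E
```

```text
[ 0.52365597 -0.0884596   0.068     ] [0.65674512 0.01972703 0.054     ] [0.65290655 0.0217001  0.054     ]
[0.64162963 0.13895752 0.068     ] [0.62370623 0.02089668 0.068     ] -0.15066451633749012
```

```bash
python3 - <<'E'
from h import *
p=(.540,.020,-.13)
overlay('top0',p,(210,110,410,330),2.7,'o1'); overlay('side0',p,(200,190,400,330),4,'o2')
E
```

```text
(no output)
```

View pics/o1.png

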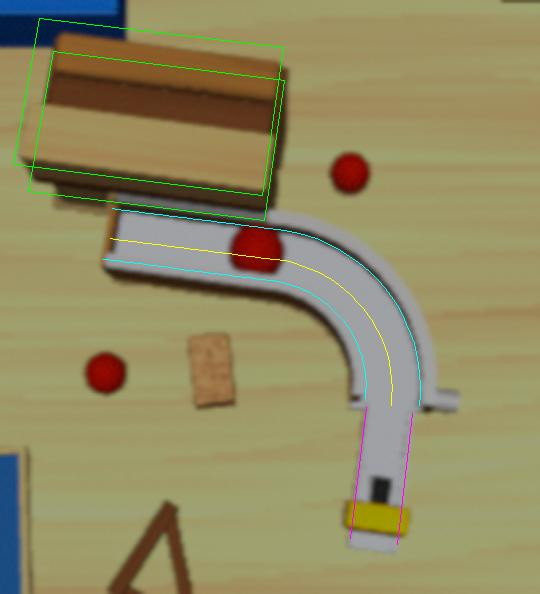

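View pics/o2.png

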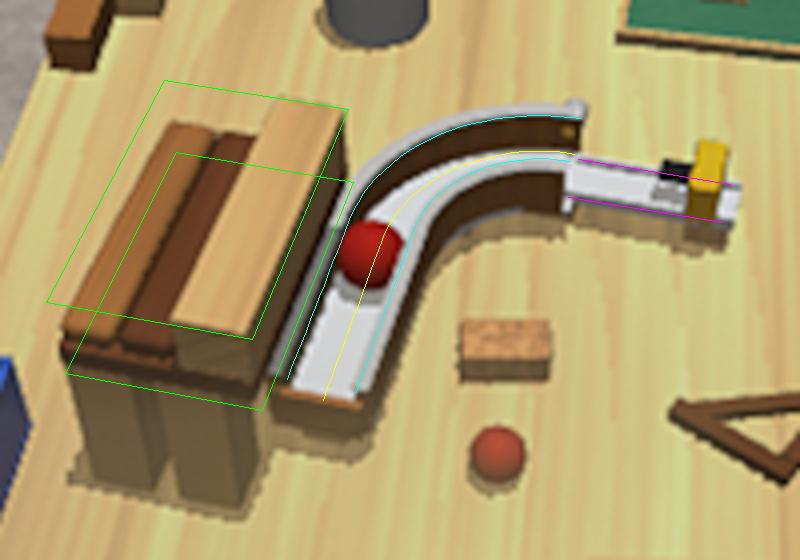

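```bash
python3 - <<'E'
from h import *
p=(.5435,.0195,-.132)
overlay('top0',p,(230,160,390,320),5,'o1'); overlay('side0',p,(250,200,400,310),5,'o2')
E
```

```text
(no output)
```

View pics/o1.png

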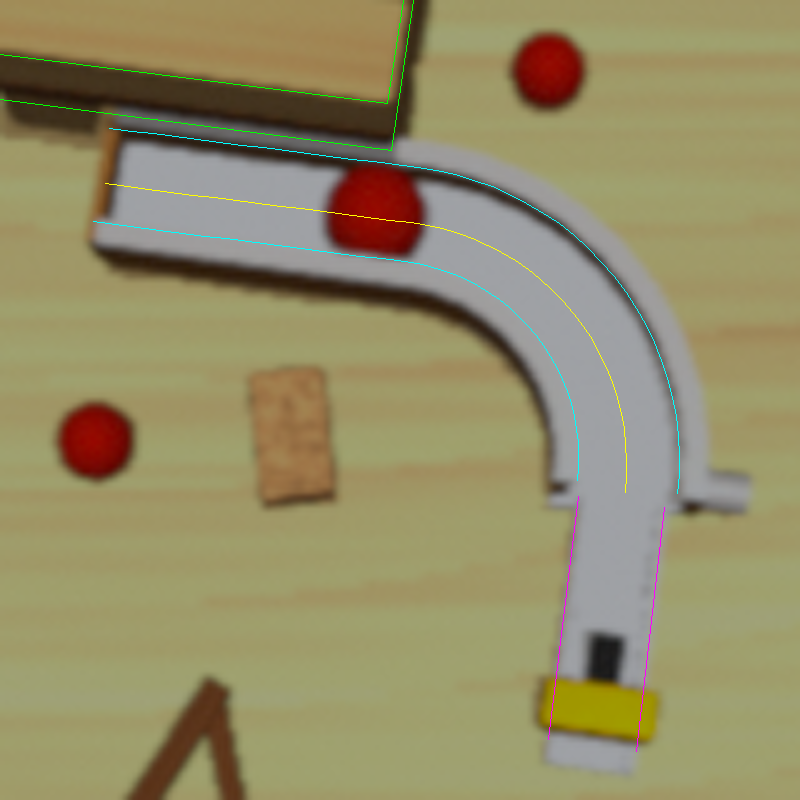

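View pics/o2.png

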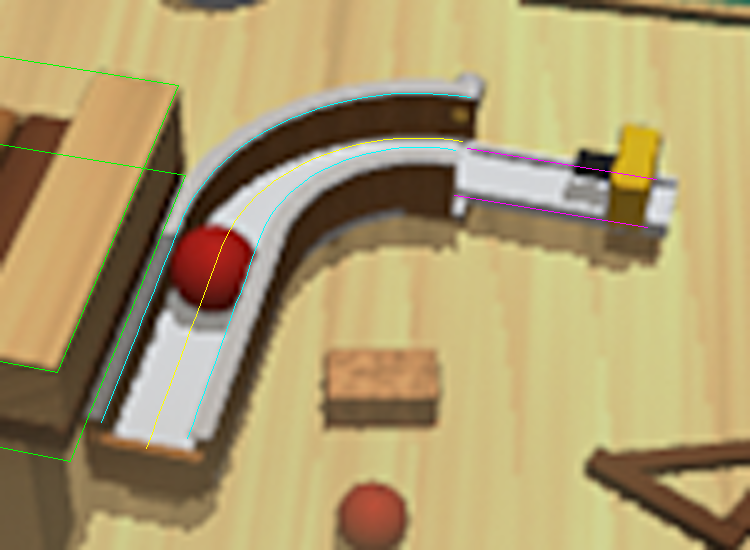

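```bash
cat >> h.py <<'E'
P0=(.5425,.019,-.132)
from scipy.spatial.transform import Rotation as Ro
def pose(rx,ry,z,phi,tilt,p=P0):
    "rack mm pos, phi: yaw of tool x rel to rack +y (deg, neg=clockwise), tilt deg about tool x so that body leans to tool -y"
    t=W(p,[[rx/1000,ry/1000,z/1000]])[0]
    R0=Ro.from_euler('xyz',[np.pi,0,p[2]+np.pi/2+np.radians(phi)])
    # lean: body toward tool -y => fingers (z) toward +y : z'=(0,s,c) => rot about x by -tilt
    return t,R0*Ro.from_euler('x',-tilt,degrees=True)
def cur():
    s=robot.read_state(); return s['ee_pos'],Ro.from_euler('xyz',s['tool_rot']),s
def rel(T,base):
    t,R=T; b,B=base; rv=(R*B.inv()).as_rotvec(); return rv, (t-b)*100
E
python3 - <<'E'
from h import *
d=load('top0'); s=load('side0')
o=np.array(P0)
def torack(X):
    c,q=np.cos(o[2]),np.sin(o[2]); a=X[:2]-o[:2]; return np.array([c*a[0]+q*a[1],-q*a[0]+c*a[1]])*1000
print('nose',torack(atz(d,351.2,286.6,.062)), torack(atz(s,250+575/5,200+162/5,.058)))
print('block front top', torack(atz(d,230+600/5,160+680/5,.09)))
# tray
for tag,u0,v0,sc,pts in [('top0',420,260,5,[(206,200),(303,204),(303,301),(206,297)])]:
    q=np.array([atz(load(tag),u0+(u)/sc-.5+.5,v0+v/sc,.010) for u,v in pts]); print(q, q.mean(0)); 
    e=q[1]-q[0]; print('yaw',np.arctan2(e[1],e[0])+np.pi/2, np.linalg.norm(e))
p0=atz(load('top0'),420+80/5,260+68/5,.012);p1=atz(load('top0'),420+428/5,260+90/5,.012);e=p1-p0;print(np.linalg.norm(e),np.arctan2(e[1],e[0])+np.pi/2)
b=cur()
for T in [pose(108,64,50,0,33)]:
    t,R=T; pre=t-R.apply([0,0,.09]); print(t,pre); print(rel((pre,R),b[:2]))
crop('side0',340,160,420,210,8,'c4')
E
```

```text
nose [ -63.89832845 -109.42421589] [ -65.9028571  -101.61406998]
block front top [ -87.3119232  -107.88640911]
[[ 0.44041214 -0.3319474   0.01      ]
 [ 0.43861547 -0.37553055  0.01      ]
 [ 0.39540439 -0.37267784  0.01      ]
 [ 0.3971696  -0.32943172  0.01      ]] [ 0.4179004  -0.35239688  0.01      ]
yaw -0.04120060512460788 0.04362016904921389
0.15775455685928005 -0.06394185514248574
[0.65798396 0.0682286  0.05      ] [0.60939287 0.07468014 0.12548035]
(array([-0.11269551, -0.56532204,  0.13147093]), array([ 43.8132199, -55.1756788,  -7.7079225]))
```

View pics/c4.png

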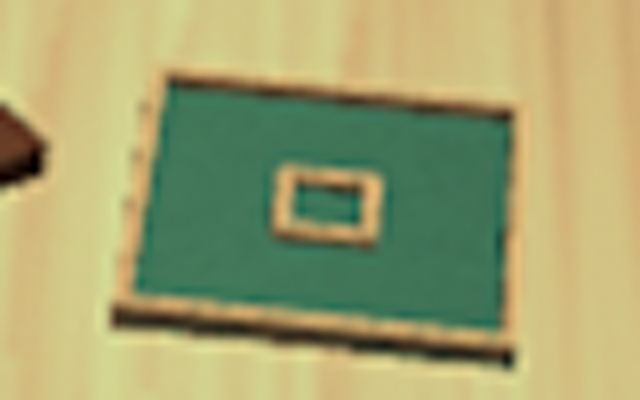

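arm_command(rows="-0.02 -0.1 0.02 3 -4 0 0; -0.05 -0.25 0.06 6 -8 0 0; -0.08 -0.4 0.09 9 -12 0 0; -0.11 -0.5 0.12 12 -16 0 0; -0.113 -0.565 0.131 16 -20 0 0")

```text
time: 0.65
ee_pos: [0.3248, 0.4314, 0.2028]
tool_rot: [2.564, 0.0, 1.446]
contact_force: [0.1, 0.3, -0.3]
grip_width: 0.0123
```

arm_command(rows="0 0 0 4 -4.5 0 0; 0 0 0 8 -9 0 0; 0 0 0 12 -13.5 0 0; 0 0 0 16 -18 0 0; 0 0 0 20 -22.5 0 0")

```text
time: 1.15
ee_pos: [0.4936, 0.2432, 0.2036]
tool_rot: [2.566, -0.001, 1.44]
contact_force: [0.8, 0.6, -0.7]
grip_width: -0.0001
```

```bash
python3 - <<'E'
from h import *
b=cur(); print(b[0],b[2]['tool_rot'],b[2]['joint_pos'].round(2),b[2]['grip_width'],b[2]['time'])
t,R=pose(108,64,50,0,33); pre=t-R.apply([0,0,.09]); print(rel((pre,R),b[:2]))
E
```

```text
[0.49363545 0.24319452 0.20362855] [ 2.56551229e+00 -1.49639780e-03  1.43962453e+00] [-0.79  0.1  -0.04  2.23  0.85  0.64 -0.04] -0.00012979888130750382 1.15
(array([-0.00146749,  0.00031699, -0.00082811]), array([ 11.57574112, -16.85143778,  -7.81481942]))
```

arm_command(rows="0 0 0 2 -3 0 0; 0 0 0 4 -6 0 0; 0 0 0 6 -9 0 0; 0 0 0 6 -9 0 0; 0 0 0 6 -9 0 0")

```text
time: 1.65
ee_pos: [0.5528, 0.1539, 0.2033]
tool_rot: [2.566, -0.001, 1.437]
contact_force: [-0.1, 0.8, -0.3]
grip_width: 0.0001
```

```bash
python3 - <<'E'
from h import *
b=cur(); print(b[0],b[2]['tool_rot'],b[2]['joint_pos'].round(2),b[2]['grip_width'],b[2]['time'])
t,R=pose(108,64,50,0,33); pre=t-R.apply([0,0,.09]); print(rel((pre,R),b[:2]))
E
```

```text
[0.55283447 0.15386634 0.20327505] [ 2.56610380e+00 -1.33518880e-03  1.43682932e+00] [-0.62  0.09  0.07  2.24  0.81  0.49  0.22] 0.0001180342478176289 1.65
(array([-0.00138569, -0.00028861,  0.00196669]), array([ 5.65583993, -7.91861937, -7.77946962]))
```

arm_command(rows="0 0 0 2.6 -4 -1.5 0; 0 0 0 4.2 -6.5 -4 0; 0 0 0 5.6 -7.9 -6.5 0; 0 0 0 5.6 -7.9 -7.5 0; 0 0 0 5.6 -7.9 -7.5 0")

```text
time: 2.15
ee_pos: [0.6072, 0.0768, 0.126]
tool_rot: [2.569, 0.001, 1.441]
contact_force: [-0.2, 0.5, 0.0]
grip_width: 0.0002
```

```bash
python3 - <<'E'
from h import *
b=cur(); print(b[0],b[2]['tool_rot'],b[2]['contact_force'])
snap('top','t1');snap('side','s1'); snap('wrist','w1')
overlay('top1' if 0 else 't1',P0,(230,130,390,290),4,'o3'); overlay('s1',P0,(250,170,400,310),4,'o4')
d=load('t1'); e=load('s1')
for n,D in (('t',d),('s',e)): print(n,proj(D,b[0]))
t,R=pose(108,64,50,0,33); print(rel((t,R),b[:2]))
E
```

```text
[0.60722114 0.07677889 0.12600574] [2.56945498e+00 8.65449862e-04 1.44131625e+00] [-0.21604186  0.5402822   0.00726988]
t [277.10603273 215.50077485]
s [306.8564697  251.35266241]
(array([ 0.00035993, -0.0039012 , -0.00251826]), array([ 5.07628152, -0.85502859, -7.6005738 ]))
```

View pics/o3.png

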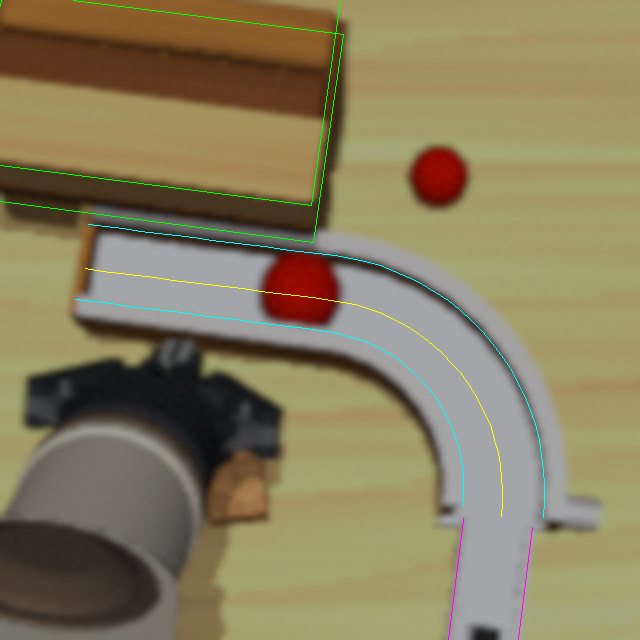

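View pics/o4.png

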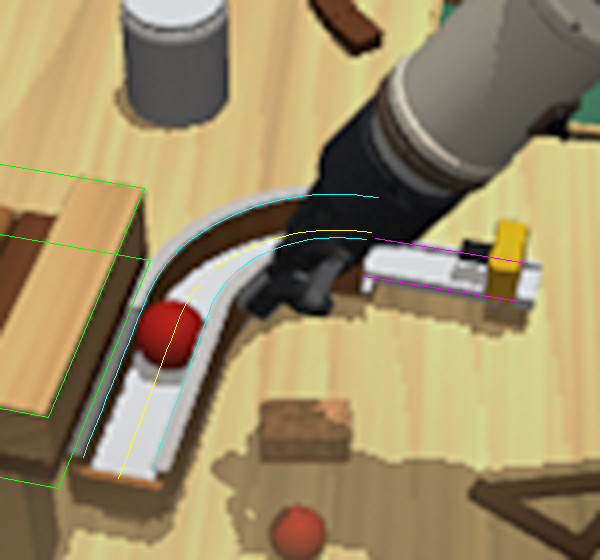

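View pics/w1.png

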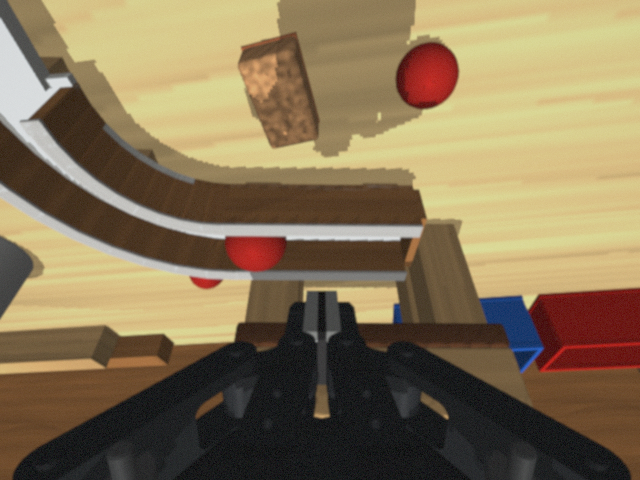

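```bash
python3 - <<'E'
from h import *
overlay('w1',P0,(0,60,480,360),1.6,'o5'); print(proj(load('w1'),cur()[0]))
E
```

```text
[319.93383971 284.76311039]
```

View pics/o5.png

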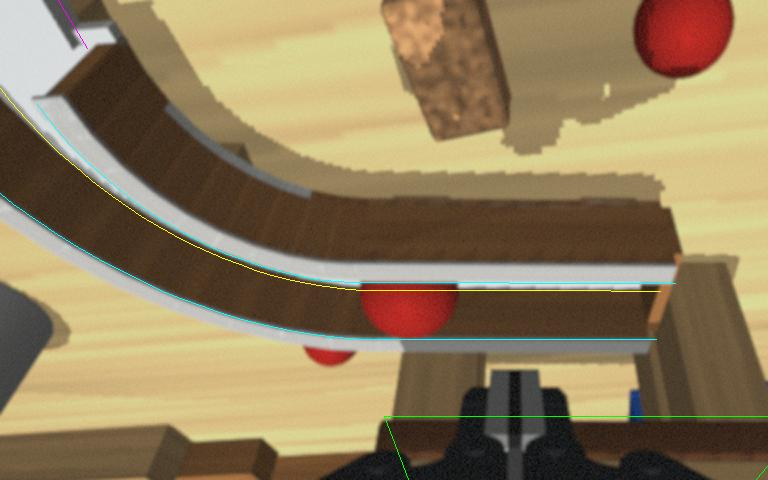

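arm_command(rows="0 -0.004 0 1.7 -0.3 -2.5 0; 0 -0.004 0 3.4 -0.6 -5 0; 0 -0.004 0 4.6 -0.8 -6.8 0; 0 -0.004 0 5 -0.85 -7.5 0; 0 -0.004 0 5 -0.85 -7.5 0")

```text
time: 2.8
ee_pos: [0.6591, 0.0678, 0.0527]
tool_rot: [2.563, -0.002, 1.44]
contact_force: [0.0, 0.1, -0.0]
grip_width: 0.0004
```

```bash
python3 - <<'E'
from h import *
b=cur(); print(b[0],b[2]['tool_rot'],b[2]['contact_force'])
snap('wrist','w2'); overlay('w2',P0,(0,0,640,480),1.2,'o5')
t,R=b[0],b[1]; c,q=np.cos(P0[2]),np.sin(P0[2]); a=t[:2]-P0[:2]; print('rack',c*a[0]+q*a[1],-q*a[0]+c*a[1])
E
```

```text
[0.6591178  0.06780889 0.05271265] [ 2.56254193e+00 -1.76735914e-03  1.43969296e+00] [ 0.01208492  0.08709611 -0.03063607]
rack 0.1091792189972465 0.06373316726165515
```

View pics/o5.png

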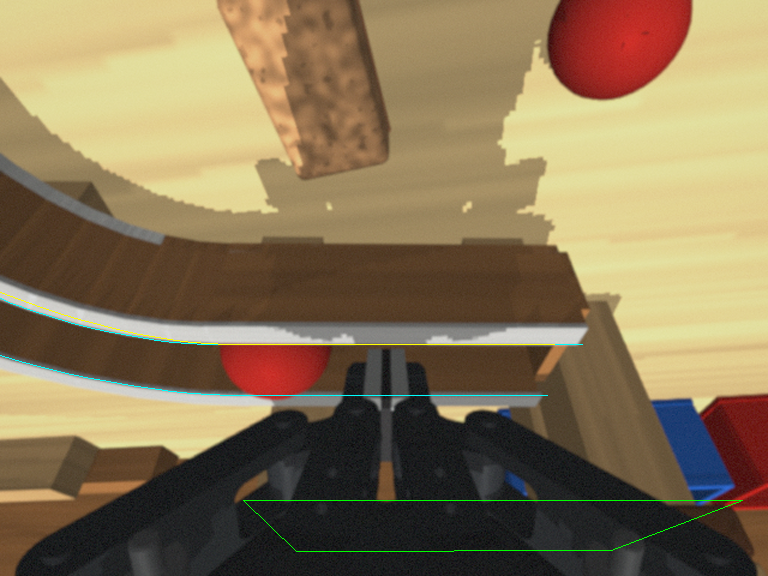

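```bash
cat >> h.py <<'E'
def path(s,tilt=33,z=50,r=109):
    "s = arc mm from y=64"
    y=64-s
    if y>=0: return pose(r,y,z,0,tilt)
    th=-y/110.
    if th<=np.pi/2: return pose(r*np.cos(th),-r*np.sin(th),z,-np.degrees(th),tilt)
    return pose(-(th-np.pi/2)*110,-r,z,-90,tilt)
def rows(base,Ts):
    out=[]
    for T in Ts:
        rv,dx=rel(T,base); out.append(' '.join(f'{v:.3f}' for v in rv)+' '+' '.join(f'{v:.2f}' for v in dx)+' 0')
    print('; '.join(out))
E
python3 - <<'E'
from h import *
b=cur()[:2]
S=np.arange(0,260,7)
rows(b,[path(s) for s in (0,4,8,12,18)])
base=path(18)
for k in range(5):
    ss=18+35*k+7*np.arange(1,6); print(ss); rows(path(18+35*k),[path(s) for s in ss])
E
```

```text
-0.001 0.004 -0.001 0.01 0.02 -0.36 0; -0.001 0.004 -0.001 -0.05 -0.37 -0.36 0; -0.001 0.004 -0.001 -0.10 -0.77 -0.36 0; -0.001 0.004 -0.001 -0.15 -1.17 -0.36 0; -0.001 0.004 -0.001 -0.23 -1.76 -0.36 0
[25 32 39 46 53]
0.000 0.000 0.000 -0.09 -0.69 0.00 0; 0.000 0.000 0.000 -0.18 -1.39 0.00 0; 0.000 0.000 0.000 -0.28 -2.08 0.00 0; 0.000 0.000 0.000 -0.37 -2.78 0.00 0; 0.000 0.000 0.000 -0.46 -3.47 0.00 0
[60 67 74 81 88]
0.000 0.000 0.000 -0.09 -0.69 0.00 0; 0.000 0.000 -0.027 -0.19 -1.38 0.00 0; 0.000 0.000 -0.091 -0.32 -2.07 0.00 0; 0.000 0.000 -0.155 -0.49 -2.74 0.00 0; 0.000 0.000 -0.218 -0.71 -3.40 0.00 0
[ 95 102 109 116 123]
-0.000 0.000 -0.064 -0.26 -0.64 0.00 0; 0.000 0.000 -0.127 -0.56 -1.27 0.00 0; -0.000 0.000 -0.191 -0.90 -1.87 0.00 0; -0.000 -0.000 -0.255 -1.27 -2.46 0.00 0; -0.000 0.000 -0.318 -1.68 -3.02 0.00 0
[130 137 144 151 158]
0.000 0.000 -0.064 -0.45 -0.53 0.00 0; 0.000 0.000 -0.127 -0.93 -1.03 0.00 0; -0.000 0.000 -0.191 -1.44 -1.50 0.00 0; -0.000 0.000 -0.255 -1.98 -1.94 0.00 0; 0.000 0.000 -0.318 -2.54 -2.34 0.00 0
[165 172 179 186 193]
-0.000 0.000 -0.064 -0.59 -0.36 0.00 0; 0.000 0.000 -0.127 -1.20 -0.69 0.00 0; 0.000 0.000 -0.191 -1.83 -0.98 0.00 0; -0.000 0.000 -0.255 -2.48 -1.22 0.00 0; 0.000 0.000 -0.318 -3.15 -1.42 0.00 0
```

arm_command(rows="0 0.004 0 0 0 -0.2 0; 0 0.004 0 -0.05 -0.37 -0.25 0; 0 0.004 0 -0.1 -0.77 -0.25 0; 0 0.004 0 -0.15 -1.17 -0.25 0; 0 0.004 0 -0.2 -1.6 -0.25 0")

```text
time: 3.35
ee_pos: [0.6568, 0.0509, 0.0514]
tool_rot: [2.565, -0.001, 1.439]
contact_force: [0.8, 0.4, 1.2]
grip_width: -0.0002
```

arm_command(rows="0 0 0 -0.07 -0.5 0 0; 0 0 0 -0.13 -1 0 0; 0 0 0 -0.2 -1.5 0 0; 0 0 0 -0.27 -2 0 0; 0 0 0 -0.33 -2.5 0 0")

```text
time: 3.85
ee_pos: [0.6533, 0.0257, 0.0508]
tool_rot: [2.566, -0.001, 1.439]
contact_force: [-0.7, 0.5, 0.3]
grip_width: 0.0001
```

```bash
python3 - <<'E'
from h import *
b=cur(); print(b[0],b[2]['tool_rot'],b[2]['contact_force'])
snap('wrist','w3')
t,R=b[0],b[1]; c,q=np.cos(P0[2]),np.sin(P0[2]); a=t[:2]-P0[:2]; print('rack',c*a[0]+q*a[1],-q*a[0]+c*a[1])
E
```

```text
[0.65333483 0.02573964 0.05080934] [ 2.56604518e+00 -1.01565847e-03  1.43896148e+00] [-0.69348379  0.5336392   0.31129003]
rack 0.10898358644842156 0.02126876138635991
```

View pics/w3.png

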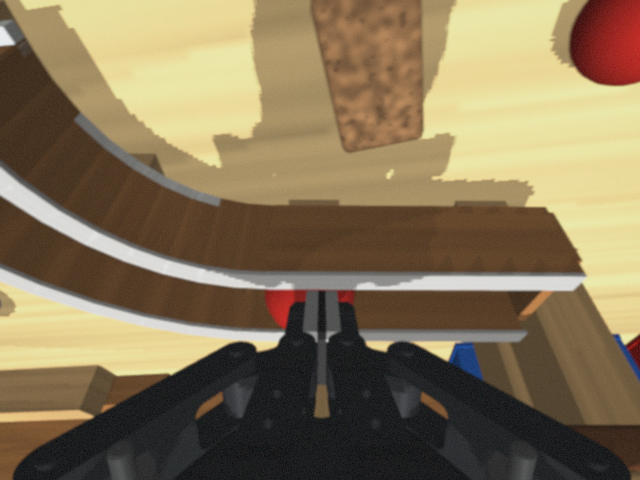

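```bash
python3 - <<'E'
from h import *
snap('top','t3');snap('side','s3'); b=cur()
for n in('t3','s3'): print(proj(load(n),b[0]))
crop('t3',240,150,360,250,6,'c5');crop('s3',250,210,370,300,6,'c6'); crop('w3',230,250,430,350,4,'c7')
E
```

```text
[302.637281   203.99196037]
[292.40318172 255.35170934]
```

View pics/c5.png

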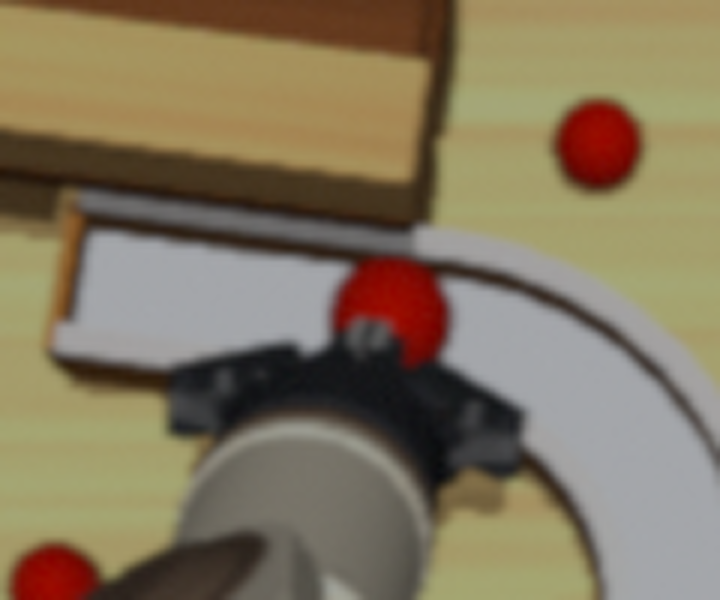

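View pics/c6.png

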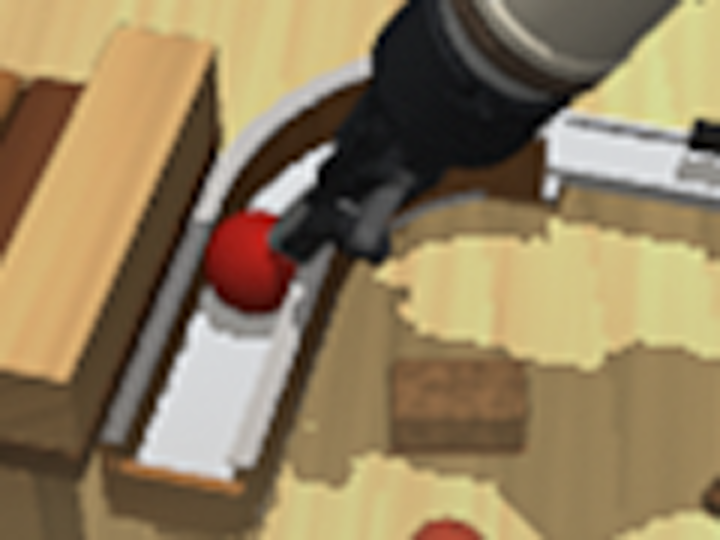

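View pics/c7.png

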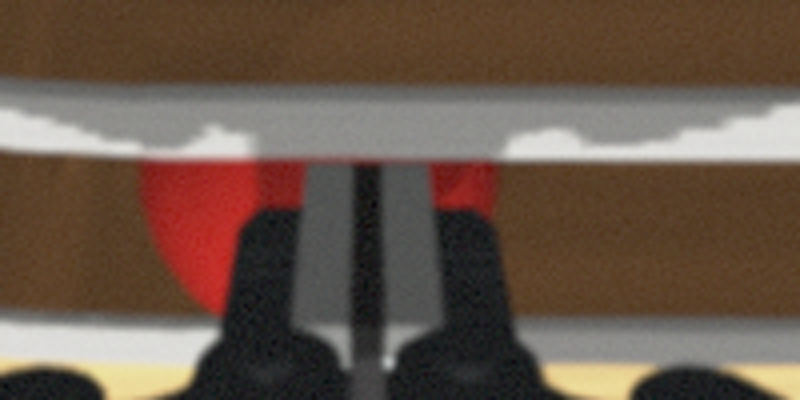

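```bash
cat >> h.py <<'E'
def tri(obs):
    A=np.zeros((3,3));b=np.zeros(3)
    for d,u,v in obs:
        c,w=ray(d,u,v); w=w/np.linalg.norm(w); M=np.eye(3)-np.outer(w,w); A+=M;b+=M@c
    X=np.linalg.solve(A,b); return X,[ (proj(d,X)-[u,v]).round(1) for d,u,v in obs]
E
python3 - <<'E'
from h import *
t,s,w=[load(n) for n in('t3','s3','w3')]
print(tri([(t,302,203.7),(s,297.5,250)]))
print(tri([(t,302,203.7),(s,297.5,250),(w,322,290)]))
print('ball',tri([(t,305,202),(s,292.5,253.8)]))
print(robot.read_state()['ee_pos'])
# pre-pose check
t,s=[load(n) for n in('t1','s1')]
print(tri([(t,230+178/4,130+343/4),(s,250+258/4,170+300/4)]),)
E
crop() { :; }; python3 -c "
from h import *
crop('t1',240,180,320,240,9,'c8');crop('s1',290,220,350,265,12,'c9')"
```

```text
(array([0.6427038 , 0.0267022 , 0.07605887]), [array([-0.2,  1.9]), array([-1.5, -0.5])])
(array([0.64310082, 0.02585702, 0.06731961]), [array([0.3, 2.8]), array([-1.5,  1.5]), array([-5. , 10.4])])
ball (array([0.65570623, 0.02044748, 0.05215479]), [array([-0.1,  0.9]), array([-0.7, -0.2])])
[0.65342767 0.02559    0.05088353]
(array([0.59312009, 0.08025681, 0.15628003]), [array([-0.4,  2.7]), array([-2.2, -0.8])])
```

View pics/c8.png

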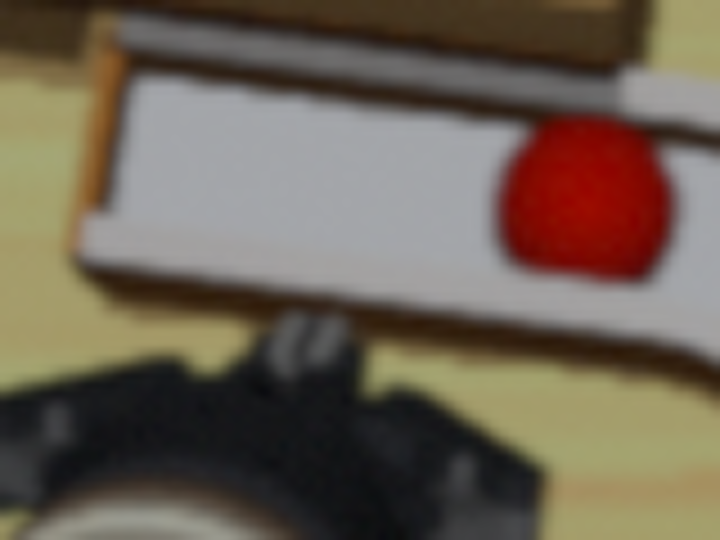

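View pics/c9.png

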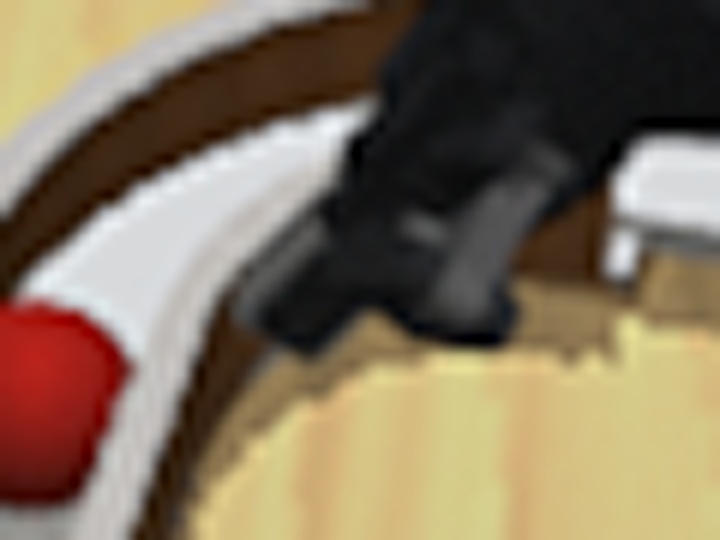

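```bash
python3 - <<'E'
from h import *
t=np.array([0.60722114,0.07677889,0.12600574]);R=Ro.from_euler('xyz',[2.56945498,8.65e-4,1.44131625])
for k in (0,10,20,30):
    X=t-R.apply([0,0,k/1000]); print(k,[proj(load(n),X).round(1) for n in('t1','s1','w1')])
crop('w1',260,250,390,350,6,'c10')
E
```

```text
0 [array([277.1, 215.5]), array([306.9, 251.4]), array([317.5, 278.8])]
10 [array([276.4, 217. ]), array([308.9, 249.4]), array([317.4, 286.6])]
20 [array([275.7, 218.5]), array([311. , 247.4]), array([317.2, 295.2])]
30 [array([275., 220.]), array([313.2, 245.3]), array([316.9, 304.8])]
```

View pics/c10.png

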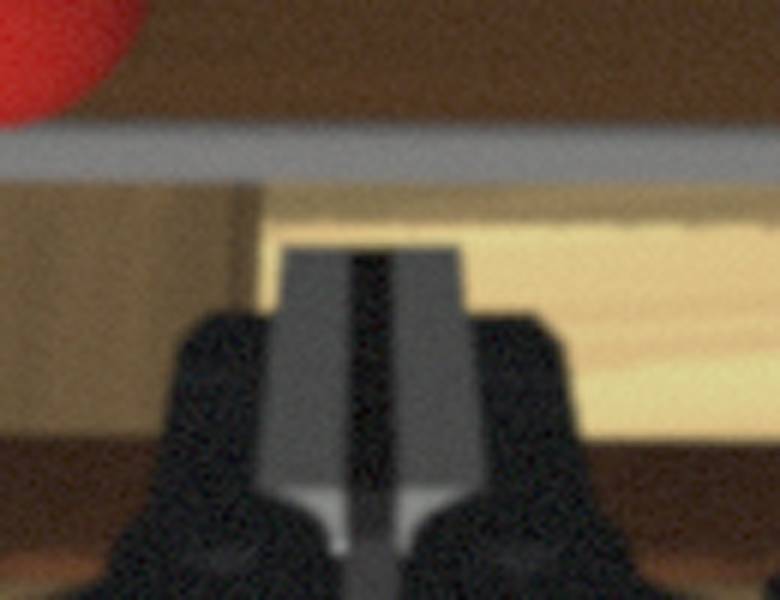

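```bash
python3 - <<'E'
from h import *
t=np.array([0.60722114,0.07677889,0.12600574]);R=Ro.from_euler('xyz',[2.56945498,8.65e-4,1.44131625])
for k in (0,10,20):
  for n,(u0,v0,s) in dict(t1=(240,180,9),s1=(290,220,12),w1=(260,250,6)).items():
    print(k,n,[ ((proj(load(n),t+R.apply([x/1000,y/1000,-k/1000]))-[u0,v0])*s).round(0).astype(int).tolist() for x,y in((-9,-11),(9,-11),(9,11),(-9,11))])
E
```

```text
0 t1 [[368, 369], [292, 359], [299, 270], [376, 280]]
0 s1 [[257, 372], [236, 435], [147, 380], [169, 318]]
0 w1 [[243, 58], [447, 58], [444, 284], [247, 284]]
10 t1 [[362, 382], [286, 373], [293, 283], [370, 293]]
10 s1 [[282, 349], [261, 412], [171, 356], [193, 294]]
10 w1 [[236, 99], [451, 99], [448, 335], [241, 335]]
20 t1 [[356, 396], [279, 387], [286, 296], [364, 306]]
20 s1 [[308, 325], [287, 388], [197, 332], [218, 269]]
20 w1 [[229, 145], [456, 145], [453, 392], [234, 393]]
```

```bash
python3 - <<'E'
from h import *
def camtool(n,t,rpy):
    d=load(n);R=np.array(d['R']);c=-R.T@d['t'];B=Ro.from_euler('xyz',rpy); return B.inv().apply(c-t), B.inv().as_matrix()@R.T
a=camtool('wrist0',[0.17126067,0.62643693,0.20255958],[-3.14153709e+00,1.55155721e-03,1.30402282e+00])
b=camtool('w1',[0.60722114,0.07677889,0.12600574],[2.56945498,8.65e-4,1.44131625])
print(a[0],b[0]);print(a[1].round(3));print(b[1].round(3))
d=load('wrist0');t=np.array([0.17126067,0.62643693,0.20255958]);B=Ro.from_euler('xyz',[-3.14153709e+00,1.55155721e-03,1.30402282e+00])
for k in (0,13,30,50): print(k,[proj(d,t+B.apply([x/1000,y/1000,-k/1000])).round(0) for x,y in((-42.5,-11),(42.5,-11),(42.5,11))])
E
```

```text
[ 0.00079304 -0.07636002 -0.17109835] [ 0.00183979 -0.07413782 -0.17269143]
[[ 1.    -0.    -0.001]
 [ 0.     0.955  0.295]
 [ 0.001 -0.295  0.955]]
[[ 1.    -0.001  0.001]
 [ 0.     0.955  0.298]
 [-0.001 -0.298  0.955]]
0 [array([240., 266.]), array([401., 266.]), array([398., 303.])]
13 [array([234., 275.]), array([406., 275.]), array([403., 315.])]
30 [array([224., 290.]), array([415., 290.]), array([412., 333.])]
50 [array([211., 311.]), array([429., 312.]), array([424., 360.])]
```

```bash
python3 - <<'E'
from h import *
print(robot.hold_point_z,[a for a in dir(robot) if not a.startswith('_')])
t=np.array([0.60722114,0.07677889,0.12600574]);R=Ro.from_euler('xyz',[2.56945498,8.65e-4,1.44131625])
for w in (8,11):
 for k in (30,35,40):
  for n,(u0,v0,s) in dict(t1=(240,180,9),s1=(290,220,12),w1=(260,250,6)).items():
    print(w,k,n,[ ((proj(load(n),t+R.apply([x/1000,y/1000,-k/1000]))-[u0,v0])*s).round(0).astype(int).tolist() for x,y in((-6.5,-w),(6.5,-w),(6.5,w),(-6.5,w))])
E
```

```text
0.0187 ['IKError', 'get_image', 'hand_in', 'hold_point_z', 'read_state']
8 30 t1 [[340, 397], [284, 390], [289, 324], [346, 331]]
8 30 s1 [[318, 302], [303, 347], [238, 306], [253, 261]]
8 30 w1 [[255, 233], [428, 233], [426, 422], [258, 422]]
8 35 t1 [[337, 404], [281, 397], [286, 331], [343, 338]]
8 35 s1 [[331, 289], [317, 335], [250, 294], [266, 248]]
8 35 w1 [[251, 262], [430, 262], [428, 456], [255, 456]]
8 40 t1 [[334, 411], [277, 404], [282, 338], [340, 345]]
8 40 s1 [[344, 277], [330, 323], [263, 282], [279, 236]]
8 40 w1 [[247, 293], [432, 293], [430, 492], [251, 493]]
11 30 t1 [[339, 409], [283, 402], [290, 311], [347, 318]]
11 30 s1 [[331, 309], [316, 355], [225, 299], [241, 253]]
11 30 w1 [[254, 196], [428, 196], [426, 456], [259, 457]]
11 35 t1 [[336, 417], [280, 409], [287, 318], [344, 325]]
11 35 s1 [[344, 297], [329, 343], [238, 286], [254, 241]]
11 35 w1 [[250, 224], [430, 224], [428, 491], [255, 491]]
11 40 t1 [[333, 424], [276, 417], [283, 325], [341, 332]]
11 40 s1 [[357, 285], [342, 330], [251, 274], [266, 228]]
11 40 w1 [[247, 254], [432, 254], [430, 528], [252, 529]]
```

```bash
cat >> h.py <<'E'
KT=.033
_pose=pose
def pose(*a,**k):
    t,R=_pose(*a,**k); return t+R.apply([0,0,KT]),R
def tip():
    b=cur(); t=b[0]-b[1].apply([0,0,KT]); c,q=np.cos(P0[2]),np.sin(P0[2]); a=t[:2]-P0[:2]
    print('tip rack mm',np.round([1000*(c*a[0]+q*a[1]),1000*(-q*a[0]+c*a[1]),1000*t[2]],1),'F',b[2]['contact_force'].round(2),'t',b[2]['time'])
    return b[:2]
E
python3 - <<'E'
from h import *
b=tip()
T=pose(109,64,52,0,33)
pre=(T[0]-T[1].apply([0,0,.045]),T[1]); rows(b,[pre,T])
E
```

```text
tip rack mm [91.1 21.1 78.6] F [ 0.4   0.21 -0.05] t 4.0
-0.001 -0.000 0.001 -0.09 4.34 1.12 0; -0.001 -0.000 0.001 2.34 4.01 -2.66 0
```

arm_command(rows="0 0 0 -0.6 1 1 0; 0 0 0 -0.2 2.7 1.1 0; 0 0 0 0 4.3 1.1 0; 0 0 0 0 4.3 1.1 0; 0 0 0 0 4.3 1.1 0")

```text
time: 4.5
ee_pos: [0.6534, 0.0696, 0.0618]
tool_rot: [2.566, -0.001, 1.44]
contact_force: [-1.3, -0.9, -0.3]
grip_width: 0.0
```

```bash
python3 - <<'E'
from h import *
b=tip(); snap('wrist','w4')
T=pose(109,64,52,0,33); rows(b,[T])
for n in ['w4']: overlay(n,P0,(0,0,640,480),1.2,'o6')
E
```

```text
tip rack mm [85.3 64.7 89.5] F [-1.31 -0.89 -0.3 ] t 4.5
-0.001 -0.000 -0.001 2.34 -0.38 -3.75 0
```

View pics/o6.png

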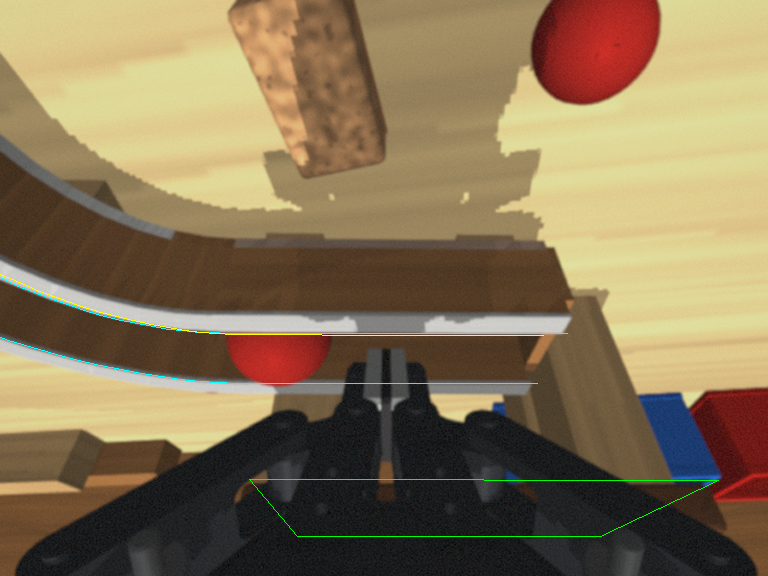

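arm_command(rows="0 0 0 0.6 -0.1 -1 0; 0 0 0 1.2 -0.2 -2 0; 0 0 0 1.8 -0.3 -3 0; 0 0 0 2.3 -0.4 -3.7 0; 0 0 0 2.3 -0.4 -3.7 0")

```text
time: 5.05
ee_pos: [0.6782, 0.0631, 0.0252]
tool_rot: [2.564, -0.0, 1.436]
contact_force: [6.1, -1.2, -0.3]
grip_width: 0.0
```

```bash
python3 - <<'E'
from h import *
b=tip(); snap('wrist','w5');snap('side','s5')
crop('w5',100,150,500,400,2,'c11'); crop('s5',250,200,370,300,6,'c12')
T=pose(109,64,52,0,33); rows(b,[T])
E
```

```text
tip rack mm [110.6  61.6  52.9] F [ 6.05 -1.25 -0.28] t 5.05
-0.000 0.002 0.002 -0.14 0.27 -0.09 0
```

View pics/c11.png

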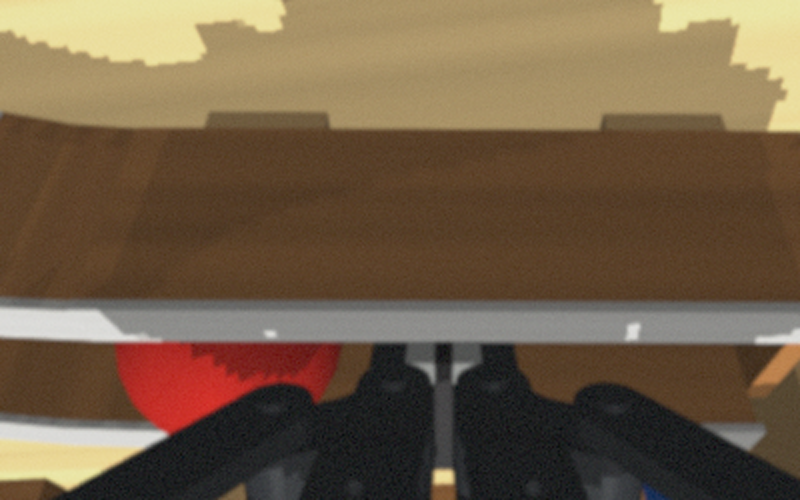

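View pics/c12.png

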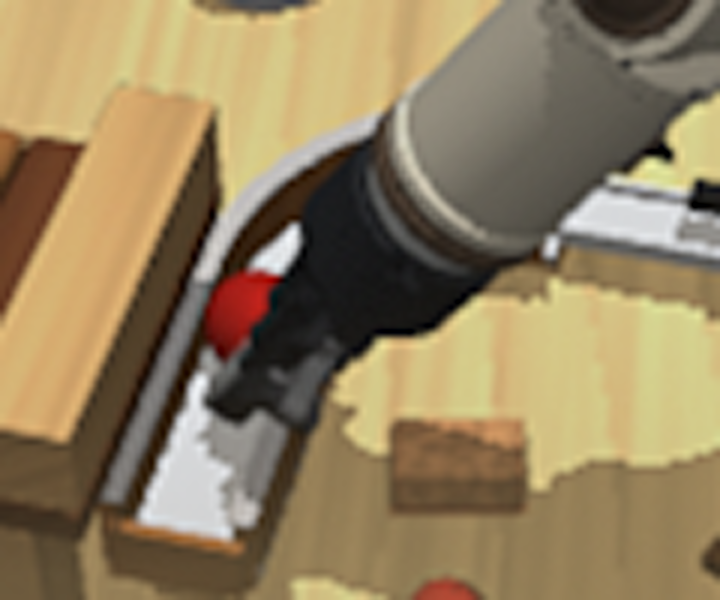

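```bash
cat >> h.py <<'E'
def path(s,z=54):
    y=64-s
    tilt=28 if y>-35 else max(8,28-(-35-y)*0.35)
    r=110+3*(tilt/28)
    if y>=0: return pose(r,y,z,0,tilt)
    th=-y/110.
    if th<=np.pi/2: return pose(r*np.cos(th),-r*np.sin(th),z,-np.degrees(th),tilt)
    return pose(-(th-np.pi/2)*110,-r,z,-90,tilt)
E
python3 - <<'E'
from h import *
b=tip()
rows(b,[path(0)])
for s0 in (0,15,45,75,105,135,165,195):
    st=3 if s0==0 else 6
    print(s0); rows(path(s0),[path(s0+st*i) for i in range(1,6)])
E
```

```text
tip rack mm [110.3  61.6  53.4] F [ 5.29 -1.49 -0.82] t 5.15
0.012 0.088 0.003 0.05 0.24 -0.09 0
0
0.000 0.000 0.000 -0.04 -0.30 0.00 0; 0.000 0.000 0.000 -0.08 -0.59 0.00 0; 0.000 0.000 0.000 -0.12 -0.89 0.00 0; 0.000 0.000 0.000 -0.16 -1.19 0.00 0; 0.000 0.000 0.000 -0.20 -1.49 0.00 0
15
0.000 0.000 0.000 -0.08 -0.59 0.00 0; 0.000 0.000 0.000 -0.16 -1.19 0.00 0; 0.000 0.000 0.000 -0.24 -1.78 0.00 0; 0.000 0.000 0.000 -0.32 -2.38 0.00 0; 0.000 0.000 0.000 -0.39 -2.97 0.00 0
45
0.000 0.000 0.000 -0.08 -0.59 0.00 0; 0.000 0.000 0.000 -0.16 -1.19 0.00 0; 0.000 0.000 0.000 -0.24 -1.78 0.00 0; 0.000 0.000 -0.045 -0.34 -2.46 0.00 0; -0.000 0.000 -0.100 -0.48 -3.15 0.00 0
75
0.000 -0.000 -0.055 -0.18 -0.68 0.00 0; 0.000 -0.000 -0.109 -0.40 -1.34 -0.00 0; -0.000 0.000 -0.164 -0.65 -2.00 -0.00 0; 0.000 -0.000 -0.218 -0.94 -2.64 0.00 0; 0.013 0.034 -0.273 -1.37 -3.20 -0.05 0
105
0.019 0.032 -0.055 -0.46 -0.53 -0.05 0; 0.039 0.062 -0.109 -0.95 -1.02 -0.10 0; 0.061 0.092 -0.163 -1.47 -1.48 -0.14 0; 0.085 0.120 -0.218 -2.00 -1.91 -0.18 0; 0.110 0.147 -0.272 -2.55 -2.30 -0.21 0
135
0.026 0.025 -0.055 -0.57 -0.35 -0.03 0; 0.054 0.049 -0.109 -1.15 -0.67 -0.06 0; 0.083 0.072 -0.163 -1.74 -0.94 -0.08 0; 0.100 0.082 -0.218 -2.30 -1.24 -0.09 0; 0.103 0.079 -0.272 -2.84 -1.57 -0.09 0
165
0.000 0.000 -0.055 -0.55 -0.30 0.00 0; -0.000 0.000 -0.109 -1.12 -0.57 -0.00 0; -0.000 -0.000 -0.164 -1.71 -0.80 -0.00 0; -0.000 0.000 -0.218 -2.30 -1.01 -0.00 0; -0.000 0.000 -0.273 -2.91 -1.18 0.00 0
195
-0.000 -0.000 -0.055 -0.61 -0.14 -0.00 0; 0.000 -0.000 -0.109 -1.24 -0.24 -0.00 0; -0.000 -0.000 -0.164 -1.86 -0.31 0.00 0; 0.000 0.000 -0.218 -2.49 -0.35 0.00 0; -0.000 0.000 -0.273 -3.12 -0.35 -0.00 0
```

arm_command(rows="0.006 0.044 0 0 0.1 0 0; 0.012 0.088 0 0.1 0.2 0 0; 0.012 0.088 0 0.1 0.2 0 0; 0.012 0.088 0 0.1 0.2 0 0")

```text
time: 5.55
ee_pos: [0.6778, 0.0666, 0.0255]
tool_rot: [2.654, -0.003, 1.437]
contact_force: [-0.3, -1.3, -0.5]
grip_width: 0.0002
```

```bash
python3 - <<'E'
from h import *
b=tip()
rows(b,[path(0)])
E
```

```text
tip rack mm [112.4  64.9  54.7] F [-0.26 -1.29 -0.54] t 5.55
-0.003 -0.001 0.002 0.05 -0.11 -0.06 0
```

Free now (no contact force). Push along the straight.

arm_command(rows="0 0 0 -0.04 -0.4 0 0; 0 0 0 -0.08 -0.8 0 0; 0 0 0 -0.12 -1.2 0 0; 0 0 0 -0.16 -1.4 0 0; 0 0 0 -0.2 -1.6 0 0")

```text
time: 6.05
ee_pos: [0.6752, 0.0508, 0.0247]
tool_rot: [2.655, -0.001, 1.439]
contact_force: [-0.8, 0.1, 0.5]
grip_width: 0.0
```

arm_command(rows="0 0 0 -0.08 -0.6 0 0; 0 0 0 -0.16 -1.2 0 0; 0 0 0 -0.24 -1.8 0 0; 0 0 0 -0.32 -2.4 0 0; 0 0 0 -0.4 -3 0 0")

```text
time: 6.55
ee_pos: [0.6714, 0.0206, 0.0249]
tool_rot: [2.655, -0.001, 1.439]
contact_force: [0.5, 0.2, 0.1]
grip_width: 0.0
```

```bash
python3 - <<'E'
from h import *
b=tip(); snap('wrist','w6')
rows(b,[path(45)])
E
```

```text
tip rack mm [112.1  18.5  54.1] F [0.48 0.24 0.1 ] t 6.55
-0.002 -0.002 0.000 0.10 0.04 -0.01 0
```

View pics/w6.png

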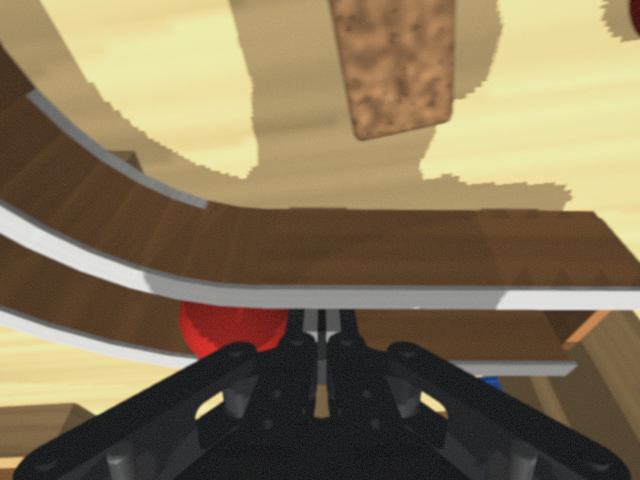

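arm_command(rows="0 0 0 -0.06 -0.6 0 0; 0 0 0 -0.12 -1.2 0 0; 0 0 0 -0.2 -1.8 0 0; 0 0 -0.045 -0.3 -2.46 0 0; 0 0 -0.1 -0.44 -3.15 0 0")

```text
time: 7.1
ee_pos: [0.6669, -0.0117, 0.0249]
tool_rot: [2.655, -0.001, 1.336]
contact_force: [0.1, -0.2, -0.5]
grip_width: -0.0
```

arm_command(rows="0 0 -0.055 -0.18 -0.68 0 0; 0 0 -0.109 -0.4 -1.34 0 0; 0 0 -0.164 -0.65 -2 0 0; 0 0 -0.218 -0.94 -2.64 0 0; 0.013 0.034 -0.273 -1.37 -3.2 -0.05 0")

```text
time: 7.6
ee_pos: [0.6518, -0.0418, 0.0236]
tool_rot: [2.693, 0.0, 1.065]
contact_force: [0.6, 0.0, -0.5]
grip_width: -0.0001
```

```bash
python3 - <<'E'
from h import *
b=tip(); snap('wrist','w7')
rows(b,[path(105)])
E
```

```text
tip rack mm [103.  -40.7  53.3] F [ 0.55  0.04 -0.45] t 7.6
-0.002 -0.003 0.001 0.20 -0.07 0.08 0
```

View pics/w7.png

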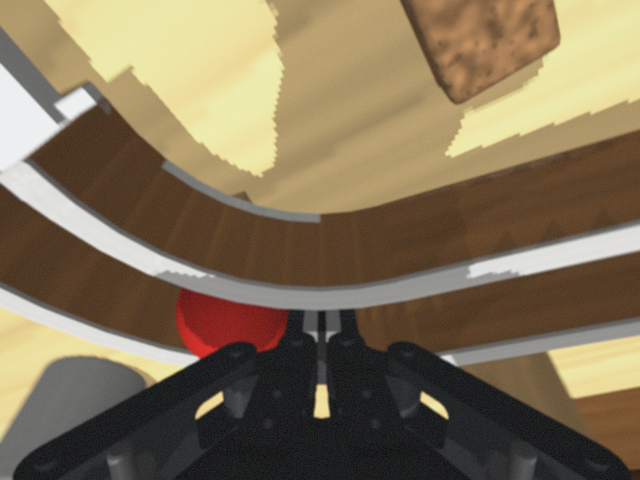

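arm_command(rows="0.019 0.032 -0.055 -0.4 -0.55 -0.03 0; 0.039 0.062 -0.109 -0.9 -1.05 -0.06 0; 0.061 0.092 -0.163 -1.4 -1.5 -0.1 0; 0.085 0.12 -0.218 -1.9 -1.95 -0.13 0; 0.11 0.147 -0.272 -2.45 -2.35 -0.16 0")

```text
time: 8.15
ee_pos: [0.629, -0.0663, 0.0229]
tool_rot: [2.874, -0.002, 0.79]
contact_force: [1.0, 0.5, 1.5]
grip_width: 0.0002
```

arm_command(rows="0.026 0.025 -0.055 -0.57 -0.35 -0.03 0; 0.054 0.049 -0.109 -1.15 -0.67 -0.06 0; 0.083 0.072 -0.163 -1.74 -0.94 -0.08 0; 0.1 0.082 -0.218 -2.3 -1.24 -0.09 0; 0.103 0.079 -0.272 -2.84 -1.57 -0.09 0")

```text
time: 8.65
ee_pos: [0.6008, -0.0835, 0.0219]
tool_rot: [3.002, -0.002, 0.515]
contact_force: [0.7, 0.3, 0.4]
grip_width: 0.0001
```

```bash
python3 - <<'E'
from h import *
b=tip(); snap('wrist','w8'); snap('top','t8'); crop('t8',280,170,400,310,4,'c13')
rows(b,[path(165)])
rows(b,[path(s) for s in (170,174,178,182,186)])
E
```

```text
tip rack mm [ 68.5 -90.3  54.6] F [0.65 0.27 0.36] t 8.65
-0.001 0.002 0.005 -0.09 0.23 -0.06 0
-0.001 0.002 -0.040 -0.55 -0.02 -0.06 0; -0.001 0.002 -0.077 -0.93 -0.20 -0.06 0; -0.001 0.002 -0.113 -1.31 -0.37 -0.06 0; -0.001 0.002 -0.149 -1.70 -0.53 -0.06 0; -0.001 0.002 -0.186 -2.09 -0.67 -0.06 0
```

View pics/w8.png

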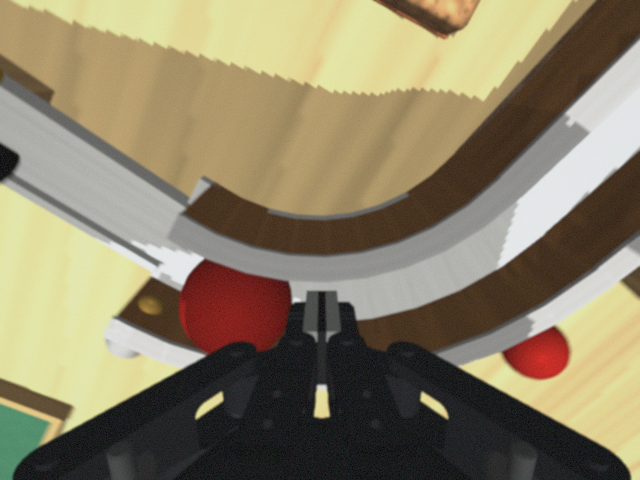

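View pics/c13.png

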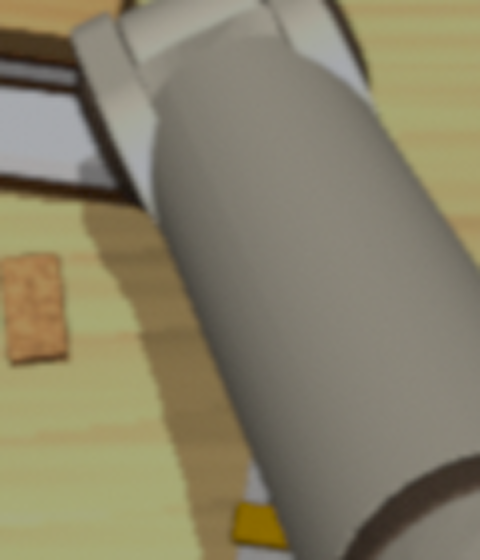

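arm_command(rows="0 0 -0.04 -0.5 -0.05 -0.03 0; 0 0 -0.077 -0.9 -0.22 -0.06 0; 0 0 -0.113 -1.3 -0.38 -0.06 0; 0 0 -0.149 -1.7 -0.53 -0.06 0; 0 0 -0.186 -2.1 -0.66 -0.06 0")

```text
time: 9.25
ee_pos: [0.58, -0.0878, 0.0216]
tool_rot: [3.003, -0.003, 0.333]
contact_force: [2.3, 1.7, 1.8]
grip_width: 0.0001
```

```bash
python3 - <<'E'
from h import *
b=tip(); snap('wrist','w9')
rows(b,[path(186)])
rows(b,[path(s) for s in (190,194,198,202,206)])
E
```

```text
tip rack mm [ 49.1 -96.9  54.2] F [2.34 1.69 1.85] t 9.25
-0.002 0.003 -0.003 -0.01 -0.24 -0.02 0
-0.002 0.003 -0.040 -0.41 -0.37 -0.02 0; -0.002 0.003 -0.076 -0.81 -0.49 -0.02 0; -0.002 0.003 -0.112 -1.22 -0.59 -0.02 0; -0.002 0.003 -0.149 -1.63 -0.67 -0.02 0; -0.002 0.003 -0.185 -2.05 -0.74 -0.02 0
```

View pics/w9.png

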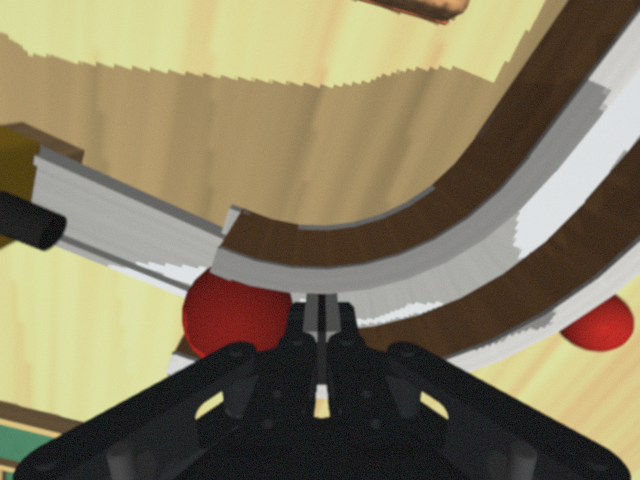

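arm_command(rows="0 0 -0.03 -0.3 -0.25 0 0; 0 0 -0.055 -0.6 -0.38 0 0; 0 0 -0.085 -0.9 -0.48 0 0; 0 0 -0.112 -1.2 -0.58 0 0; 0 0 -0.14 -1.5 -0.65 0 0")

```text
time: 9.8
ee_pos: [0.5632, -0.0951, 0.0209]
tool_rot: [3.003, -0.0, 0.191]
contact_force: [-0.2, 0.6, -1.1]
grip_width: -0.0002
```

```bash
python3 - <<'E'
from h import *
b=tip(); snap('wrist','w10')
rows(b,[path(200)])
rows(b,[path(s) for s in (203,206,209,212,215)])
E
```

```text
tip rack mm [  34.1 -106.1   53.6] F [-0.17  0.59 -1.13] t 9.8
-0.001 -0.000 0.011 0.25 0.10 0.04 0
-0.001 -0.000 -0.016 -0.06 0.04 0.04 0; -0.001 -0.000 -0.043 -0.37 -0.01 0.04 0; -0.001 -0.000 -0.071 -0.68 -0.05 0.04 0; -0.001 -0.000 -0.098 -1.00 -0.08 0.04 0; -0.001 -0.000 -0.125 -1.31 -0.11 0.04 0
```

View pics/w10.png

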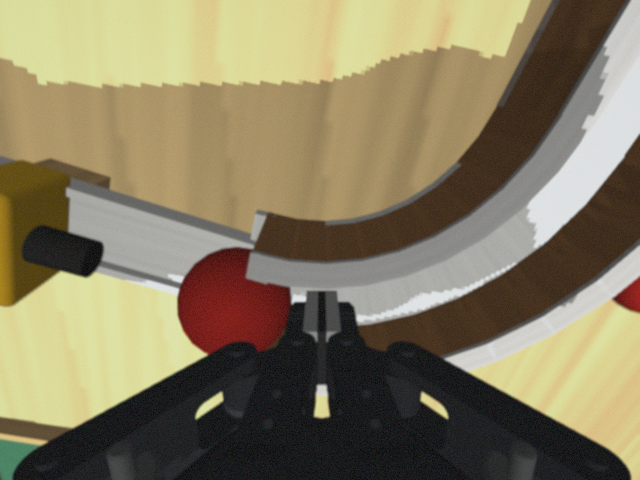

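arm_command(rows="0 0 -0.02 -0.25 0 0 0; 0 0 -0.045 -0.5 0 0.02 0; 0 0 -0.07 -0.75 -0.05 0.03 0; 0 0 -0.098 -1.05 -0.08 0.04 0; 0 0 -0.125 -1.35 -0.11 0.04 0")

```text
time: 10.35
ee_pos: [0.5507, -0.0956, 0.0217]
tool_rot: [3.003, -0.002, 0.067]
contact_force: [0.3, -0.0, -0.0]
grip_width: 0.0001
```

```bash
python3 - <<'E'
from h import *
b=tip(); snap('wrist','w11')
rows(b,[path(216)])
rows(b,[path(s) for s in (219,222,225,228,231)])
E
```

```text
tip rack mm [  22.3 -108.1   54.4] F [ 0.27 -0.03 -0.05] t 10.35
-0.002 0.002 -0.010 -0.17 -0.07 -0.04 0
-0.002 0.002 -0.037 -0.48 -0.08 -0.04 0; -0.001 0.002 -0.065 -0.80 -0.09 -0.04 0; -0.001 0.002 -0.092 -1.11 -0.08 -0.04 0; -0.001 0.002 -0.119 -1.43 -0.07 -0.04 0; -0.001 0.002 -0.146 -1.74 -0.05 -0.04 0
```

View pics/w11.png

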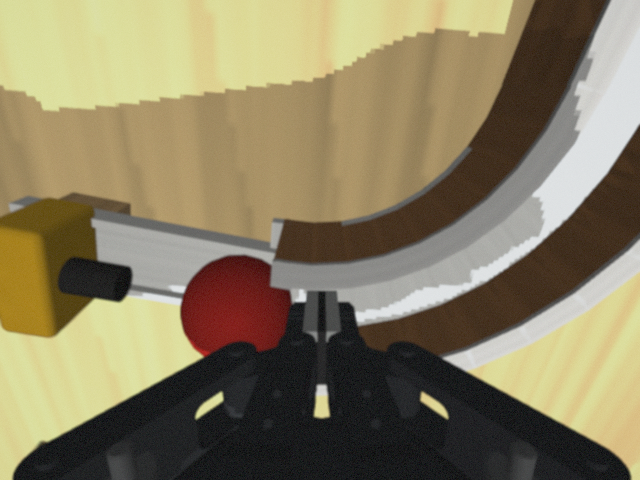

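arm_command(rows="0 0 -0.037 -0.45 -0.08 -0.04 0; 0 0 -0.065 -0.8 -0.09 -0.04 0; 0 0 -0.092 -1.1 -0.08 -0.04 0; 0 0 -0.119 -1.4 -0.07 -0.04 0; 0 0 -0.146 -1.7 -0.05 -0.04 0")

```text
time: 10.9
ee_pos: [0.5338, -0.096, 0.0213]
tool_rot: [3.003, -0.002, -0.079]
contact_force: [-0.2, -0.1, -0.2]
grip_width: -0.0002
```

```bash
python3 - <<'E'
from h import *
b=tip(); snap('wrist','w12')
rows(b,[path(231)])
rows(b,[path(s) for s in (233,235,237,239,241)])
E
```

```text
tip rack mm [   6.2 -110.6   54. ] F [-0.18 -0.1  -0.23] t 10.9
-0.001 0.002 -0.001 -0.05 -0.00 -0.00 0
-0.001 0.002 -0.019 -0.26 0.01 -0.00 0; -0.001 0.002 -0.037 -0.46 0.04 -0.00 0; -0.001 0.002 -0.053 -0.67 0.06 -0.00 0; -0.001 0.002 -0.053 -0.87 0.09 -0.00 0; -0.001 0.002 -0.053 -1.07 0.11 -0.00 0
```

View pics/w12.png

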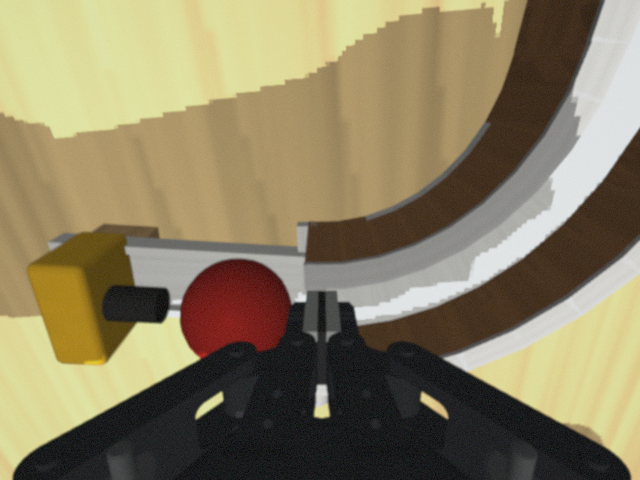

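arm_command(rows="0 0 -0.02 -0.2 0 0 0; 0 0 -0.037 -0.4 0.03 0 0; 0 0 -0.05 -0.6 0.05 0 0; 0 0 -0.05 -0.8 0.08 0 0; 0 0 -0.05 -0.9 0.1 0 0")

```text
time: 11.45
ee_pos: [0.5247, -0.0951, 0.0213]
tool_rot: [3.003, -0.002, -0.127]
contact_force: [0.4, -0.8, 0.2]
grip_width: 0.0
```

```bash
python3 - <<'E'
from h import *
b=tip(); snap('wrist','w13');
print(robot.read_state()['contact_force'])
E
```

```text
tip rack mm [  -2.7 -110.9   54. ] F [ 0.41 -0.79  0.16] t 11.45
[-0.04670626  0.53392496 -0.07453684]
```

View pics/w13.png

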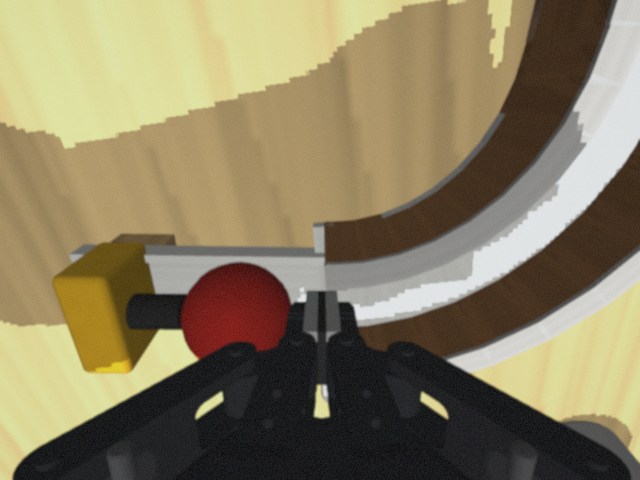

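arm_command(rows="0 0 0 -0.1 0.01 0 0; 0 0 0 -0.2 0.03 0 0; 0 0 0 -0.3 0.04 0 0; 0 0 0 -0.4 0.05 0 0; 0 0 0 -0.4 0.05 0 0")

```text
time: 12.0
ee_pos: [0.5217, -0.0946, 0.0216]
tool_rot: [3.004, -0.003, -0.127]
contact_force: [2.7, -0.8, -0.2]
grip_width: 0.0003
```

```bash
python3 - <<'E'
from h import *
b=tip(); snap('wrist','w14');
E
```

```text
tip rack mm [  -5.8 -110.8   54.3] F [ 2.72 -0.78 -0.19] t 12.0
```

View pics/w14.png

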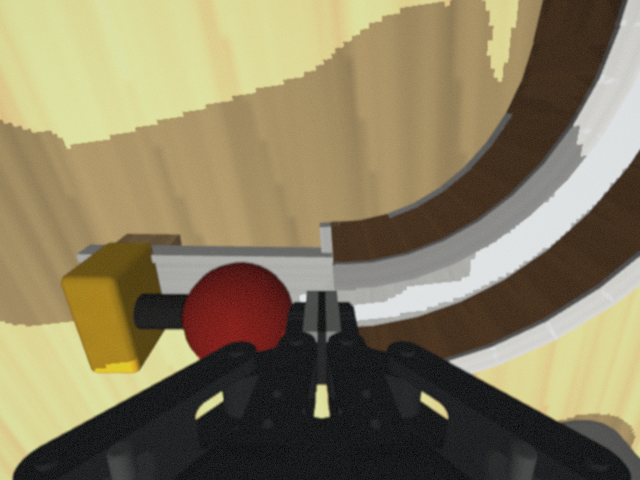

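arm_command(rows="0 0 0 -0.1 0.01 0 0; 0 0 0 -0.2 0.03 0 0; 0 0 0 -0.3 0.04 0 0; 0 0 0 -0.3 0.04 0 0; 0 0 0 -0.3 0.04 0 0")

```text
time: 12.55
ee_pos: [0.5186, -0.0942, 0.0215]
tool_rot: [3.004, -0.003, -0.127]
contact_force: [5.1, -0.8, 0.5]
grip_width: -0.0003
```

arm_command(rows="0 0 0 0 0 0 0; 0 0 0 0 0 0 0; 0 0 0 0 0 0 0; 0 0 0 0 0 0 0; 0 0 0 0 0 0 0")

```text
time: 13.05
ee_pos: [0.5182, -0.0942, 0.0214]
tool_rot: [3.003, -0.002, -0.127]
contact_force: [5.5, -1.0, 0.3]
grip_width: 0.0001
```

```bash
python3 - <<'E'
from h import *
b=tip(); snap('wrist','w15');
E
```

```text
tip rack mm [  -9.3 -110.9   54.1] F [ 5.52 -0.96  0.26] t 13.05
```

View pics/w15.png

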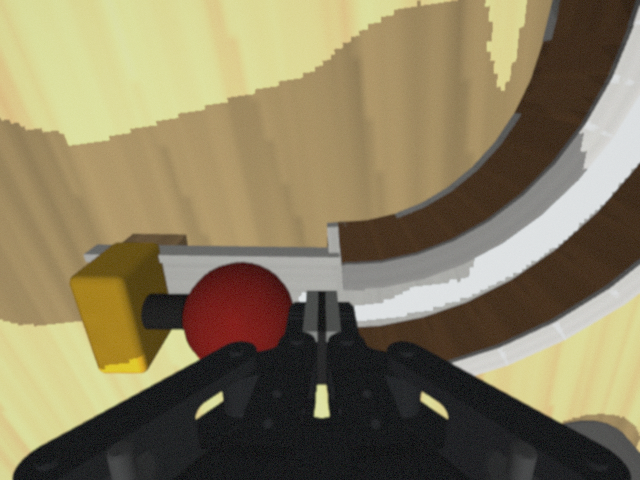

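arm_command(rows="0 0 0 0.1 -0.01 0 0; 0 0 0 0.2 -0.03 0 0; 0 0 0 0.3 -0.04 0 0; 0 0 0 0.4 -0.05 0 0; 0 0 0 0.5 -0.07 0 0")

```text
time: 13.6
ee_pos: [0.5221, -0.0949, 0.021]
tool_rot: [3.003, -0.0, -0.127]
contact_force: [2.1, -0.5, 0.0]
grip_width: 0.0001
```

arm_command(rows="0 0 0 0.1 -0.01 0 0; 0 0 0 0.2 -0.03 0 0; 0 0 0 0.2 -0.03 0 0; 0 0 0 0.3 -0.04 0 0; 0 0 0 0.3 -0.04 0 0")

```text
time: 14.1
ee_pos: [0.5256, -0.0953, 0.0211]
tool_rot: [3.003, -0.001, -0.127]
contact_force: [0.3, -0.2, 0.0]
grip_width: 0.0001
```

```bash
python3 - <<'E'
from h import *
b=tip(); snap('wrist','w16');
E
```

```text
tip rack mm [  -1.8 -111.    53.8] F [ 0.27 -0.21  0.03] t 14.1
```

View pics/w16.png

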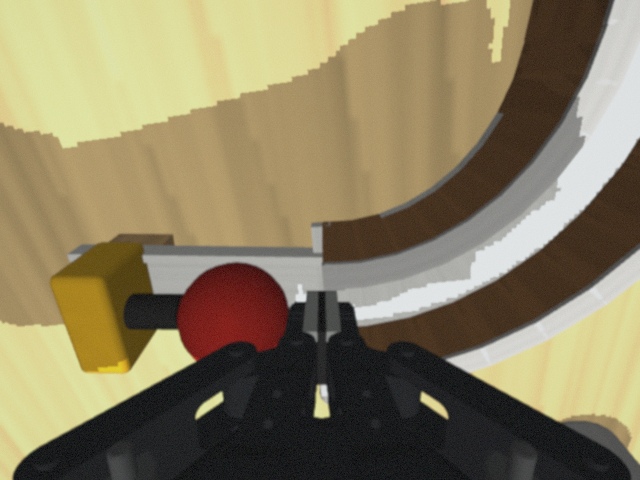

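arm_command(rows="0 0 0 0.3 -0.04 0 0; 0 0 0 0.6 -0.08 1 0; 0 0 0 0.6 -0.08 4 0; 0 0 0 0.6 -0.08 8 0; 0 0 0 0.6 -0.08 12 0")

```text
time: 14.65
ee_pos: [0.5318, -0.0959, 0.143]
tool_rot: [3.004, -0.001, -0.126]
contact_force: [1.0, -0.6, 0.1]
grip_width: 0.0
```

```bash
python3 - <<'E'
from h import *
b=tip(); print(robot.read_state()['joint_pos'].round(2)); snap('wrist','w17')
for ph in (0,-180): print(rel(_pose(-41,-110,150,ph,0),b))
E
```

```text
tip rack mm [   4.5 -110.8  175.7] F [ 0.99 -0.57  0.1 ] t 14.65
[ 0.3   0.37 -0.33  1.89  0.32  0.94 -0.33]Traceback (most recent call last):
  File "<stdin>", line 3, in <module>
NameError: name '_pose' is not defined. Did you mean: 'pose'?
```

View pics/w17.png

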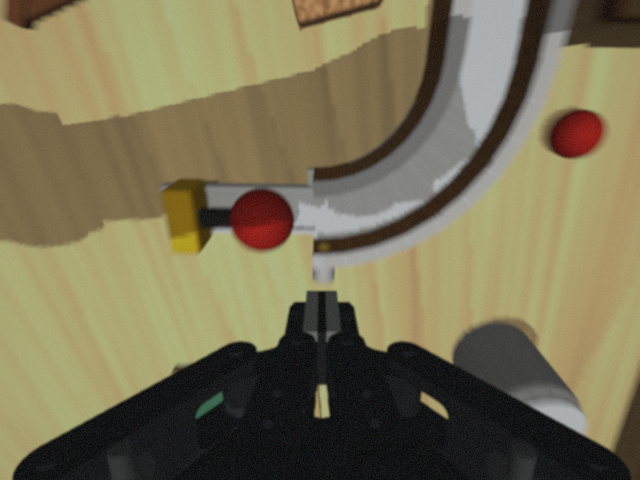

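```bash
cat >> h.py <<'E'
def P00(rx,ry,z,phi,p=P0):
    t=W(p,[[rx/1000,ry/1000,z/1000]])[0]
    return t+np.array([0,0,-KT]),Ro.from_euler('xyz',[np.pi,0,p[2]+np.pi/2+np.radians(phi)])
def torack(X,o=P0):
    c,q=np.cos(o[2]),np.sin(o[2]); a=X[:2]-np.array(o[:2]); return np.array([c*a[0]+q*a[1],-q*a[0]+c*a[1]])*1000
E
python3 - <<'E'
from h import *
X=atz(load('w17'),262,220,.054); print(X,torack(X))
b=tip()
print(rel(P00(-41,-110,140,0),b))
E
```

```text
[ 0.48606414 -0.0877101   0.054     ] [ -41.90004218 -113.2097132 ]
tip rack mm [   8.8 -110.4  182.8] F [ 1.62 -0.68  4.06] t 14.7
(array([0.11347161, 0.10395715, 1.56301479]), array([-4.91339561,  1.15222274, -4.30997373]))
```

arm_command(rows="0.011 0.01 0.145 -1 0.2 0 2; 0.022 0.02 0.29 -2 0.4 0 5; 0.033 0.03 0.435 -3 0.6 0 8.5; 0.044 0.04 0.58 -4 0.8 0 8.5; 0.055 0.05 0.725 -4.9 1.1 0 8.5")

```text
time: 15.2
ee_pos: [0.4828, -0.0852, 0.142]
tool_rot: [3.067, 0.033, 0.606]
contact_force: [0.2, -0.4, 0.0]
grip_width: 0.0723
```

```bash
python3 - <<'E'
from h import *
b=tip()
print(rel(P00(-41,-110,140,0),b))
E
```

```text
tip rack mm [ -46.4 -108.6  174.9] F [ 0.21 -0.42  0.04] t 15.2
(array([0.06899514, 0.04794871, 0.83151104]), array([ 0.46074262,  0.05266423, -3.49811848]))
```

arm_command(rows="0.012 0.008 0.145 0.1 0 0 8.5; 0.024 0.016 0.29 0.2 0 0 8.5; 0.036 0.025 0.435 0.3 0 0 8.5; 0.05 0.035 0.6 0.4 0 0 8.5; 0.06 0.043 0.745 0.45 0 0 8.5")

```text
time: 15.7
ee_pos: [0.4879, -0.0854, 0.1421]
tool_rot: [3.133, 0.009, 1.341]
contact_force: [-0.2, 0.2, -0.8]
grip_width: 0.0848
```

arm_command(rows="0.006 0.004 0.07 0 0 0 8.5; 0.006 0.004 0.07 0 0 0 8.5; 0.006 0.004 0.07 0 0 0 8.5")

```text
time: 16.0
ee_pos: [0.4877, -0.0853, 0.1416]
tool_rot: [3.139, 0.004, 1.403]
contact_force: [-0.1, -0.4, -0.4]
grip_width: 0.0852
```

```bash
python3 - <<'E'
from h import *
b=tip(); print(cur()[2]['tool_rot'],cur()[2]['joint_pos'].round(2))
print(rel(P00(-41,-110,140,0),b))
for n in('wrist','top','side'): snap(n,n[0]+'18')
crop('s18',300,190,420,280,6,'c14');crop('t18',290,200,410,320,6,'c15')
print([proj(load(n),b[0]+[0,0,KT]) for n in('w18','t18','s18')])
E
```

```text
tip rack mm [ -40.7 -110.5  174.6] F [-0.11 -0.35 -0.37] t 16.0
[3.13871234 0.00413471 1.40257394] [ 0.67  0.34 -0.66  1.99  0.27  0.9   1.28]
(array([0.0045192 , 0.0022297 , 0.03621636]), array([-0.02743151,  0.06450623, -3.46453264]))
[array([319.08544371, 315.03369471]), array([356.82536224, 268.3931925 ]), array([359.2368464 , 196.69240308])]
```

View pics/w18.png

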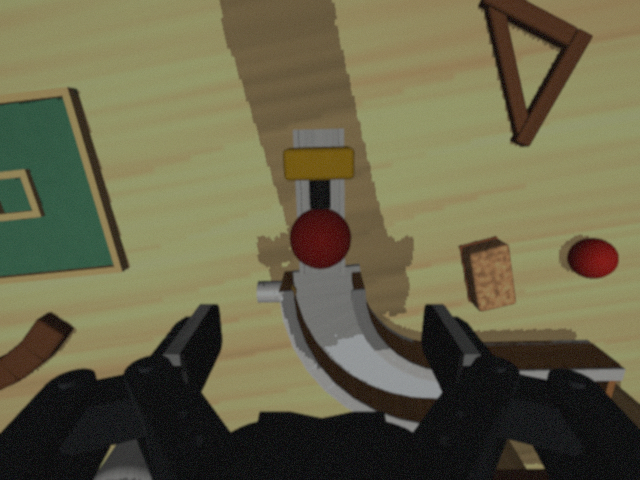

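View pics/c14.png

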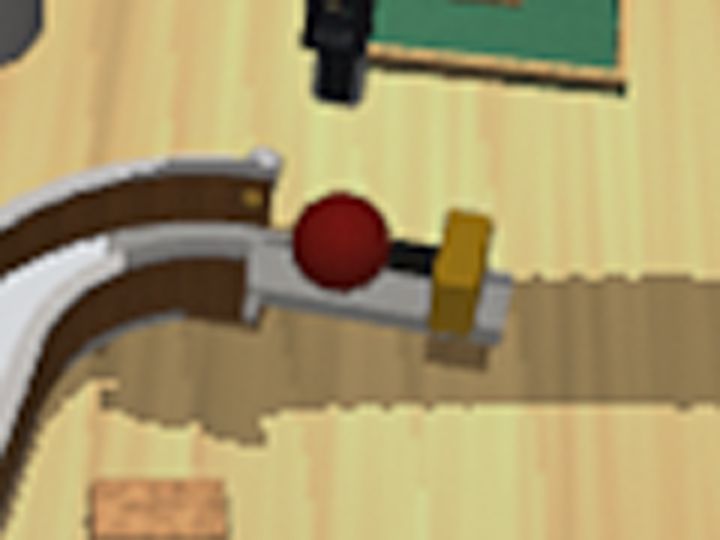

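```bash
python3 - <<'E'
from h import *
w,s,t=[load(n) for n in('w18','s18','t18')]
X,e=tri([(w,320.5,238.5),(s,357,230.2)]);print(X,torack(X),e)
X=atz(w,320.5,238.5,.054);print(torack(X)); X=atz(s,357,230.2,.054);print(torack(X))
b=tip(); print(rel(P00(-41.5,-110,33,0),b))
E
```

```text
[ 0.48711099 -0.08529053  0.05307555] [ -41.1807501  -110.67340731] [array([ 0.2, -1.3]), array([-0.3, -0.2])]
[ -40.39964064 -110.83604502]
[ -42.2919547  -109.25514874]
tip rack mm [ -40.9 -110.2  174.5] F [-1.01  0.57 -0.06] t 16.15
(array([0.00459154, 0.00200128, 0.0346461 ]), array([ -0.06426001,   0.04075208, -14.15025822]))
```

arm_command(rows="0.004 0.002 0.035 0 0 -3 8.5; 0.004 0.002 0.035 0 0 -6.5 8.5; 0.004 0.002 0.035 0 0 -9.5 8.5; 0.004 0.002 0.035 0 0 -11.4 8.5; 0.004 0.002 0.035 0 0 -11.4 8.5")

```text
time: 16.65
ee_pos: [0.485, -0.0845, 0.025]
tool_rot: [-3.136, -0.0, 1.44]
contact_force: [-1.1, -0.3, -0.2]
grip_width: 0.0851
```

```bash
python3 - <<'E'
from h import *
b=tip()
for n in('wrist','side'): snap(n,n[0]+'19')
crop('s19',300,190,420,280,6,'c16')
print(rel(P00(-41.2,-110.5,33,0),b))
R=b[1]
for k in (0,13): print(k,[((proj(load('s19'),b[0]-R.apply([x,0,KT+k/1000]))-[300,190])*6).round() for x in (.0425,-.0425)])
E
```

```text
tip rack mm [ -43.2 -110.1   58. ] F [-1.05 -0.27 -0.23] t 16.65
(array([-0.00090381, -0.00538008, -0.00123449]), array([ 0.20822074, -0.06510479, -2.49906498]))
0 [array([360., 174.]), array([329., 297.])]
13 [array([361., 153.]), array([330., 277.])]
```

View pics/c16.png

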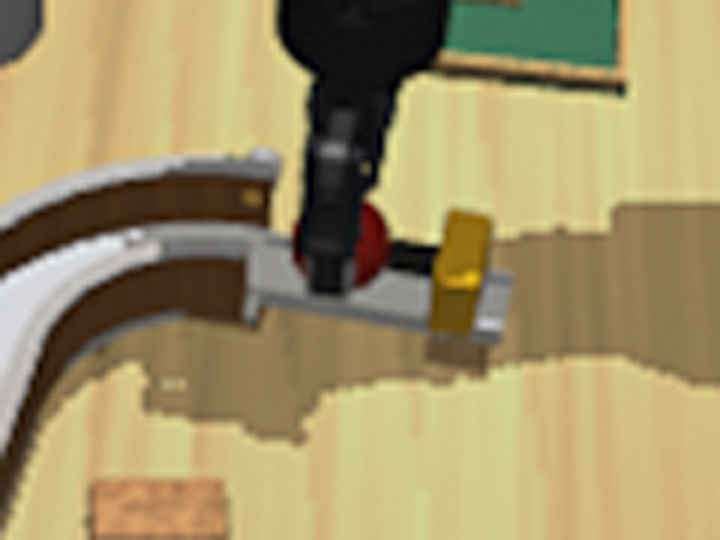

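View pics/w19.png

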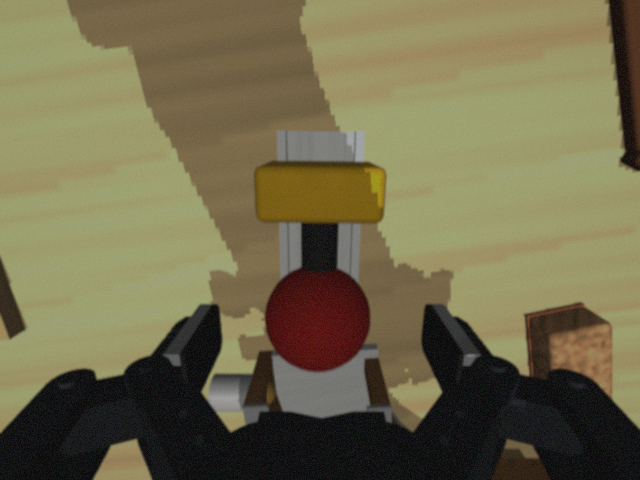

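arm_command(rows="0 0 0 0.1 0 -0.8 8.5; 0 0 0 0.2 0 -1.6 8.5; 0 0 0 0.2 -0.05 -2.1 8.5; 0 0 0 0.2 -0.05 -2.1 8.5")

```text
time: 17.15
ee_pos: [0.489, -0.0857, 0.0058]
tool_rot: [-3.14, 0.0, 1.44]
contact_force: [-0.2, 0.5, 0.5]
grip_width: 0.0852
```

```bash
python3 - <<'E'
from h import *
b=tip()
for n in('wrist','side'): snap(n,n[0]+'20')
crop('s20',300,190,420,280,6,'c17')
E
```

```text
tip rack mm [ -39.2 -110.8   38.8] F [-0.18  0.49  0.54] t 17.15
```

View pics/c17.png

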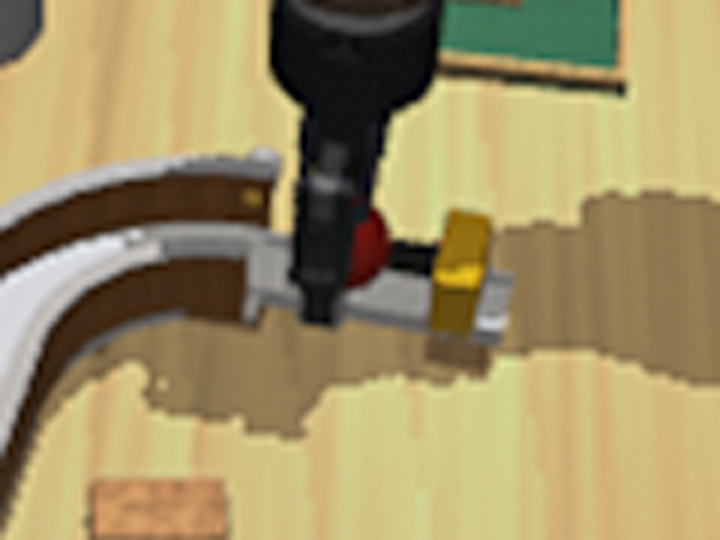

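View pics/w20.png

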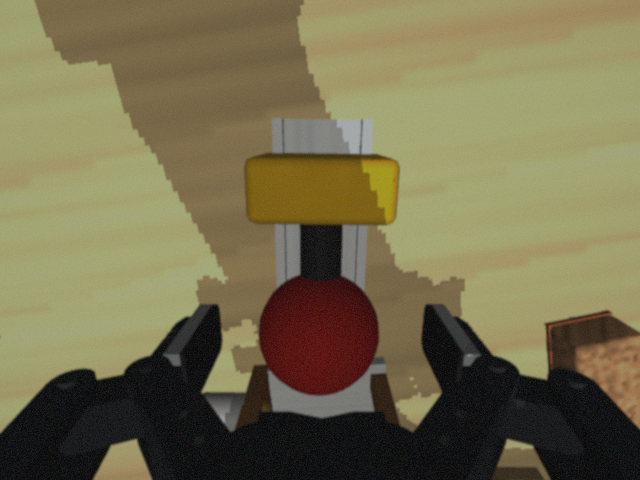

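arm_command(rows="0 0 0 -0.2 0.02 -0.3 8.5; 0 0 0 -0.2 0.02 -0.3 8.5; 0 0 0 -0.2 0.02 -0.3 6; 0 0 0 -0.2 0.02 -0.3 5; 0 0 0 -0.2 0.02 -0.3 4")

```text
time: 17.75
ee_pos: [0.4877, -0.0856, 0.0036]
tool_rot: [3.141, 0.001, 1.44]
contact_force: [-1.0, -0.6, 6.2]
grip_width: 0.0458
```

arm_command(rows="0 0 0 0 0 0 3; 0 0 0 0 0 0 2; 0 0 0 0 0 0 2; 0 0 0 0 0 0 2")

```text
time: 18.15
ee_pos: [0.4877, -0.0857, 0.0037]
tool_rot: [3.141, 0.001, 1.44]
contact_force: [-1.3, -1.9, 5.9]
grip_width: 0.0457
```

```bash
python3 - <<'E'
from h import *
b=tip()
for n in('wrist','side'): snap(n,n[0]+'21')
crop('s21',300,190,420,280,6,'c18')
E
```

```text
tip rack mm [ -40.5 -111.    36.7] F [-1.28 -1.88  5.92] t 18.15
```

View pics/c18.png

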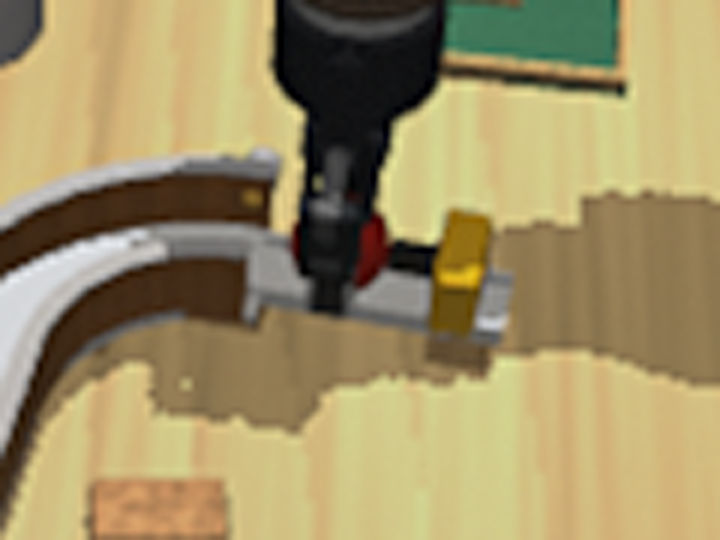

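View pics/w21.png

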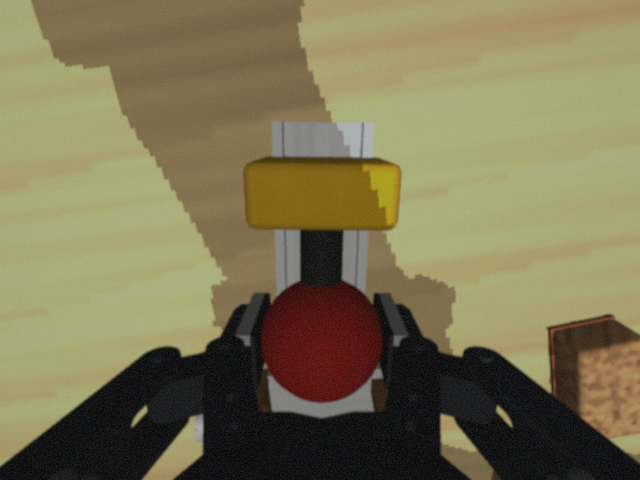

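```bash
python3 - <<'E'
from h import *
s=load('s21'); w=load('w21'); b=cur()
for y in (-86,-79,-74):
  c,d=ray(s,354.7,241.7)
  # find point on ray with rack y = y
  for k in np.linspace(.8,1.5,14001):
    X=c+d*k
    if abs(torack(X)[1]-y)<.05: print(y,torack(X),X[2]); break
R=b[1]
for k in (20,25,30,35,40,45): print(k,[proj(w,b[0]+R.apply([x,-.011,-k/1000])).round(1) for x in(-.023,.023)])
crop('w21',220,270,420,420,4,'c19')
E
```

```text
-86 [-41.1981568 -85.9730141] 0.030843670059089723
-79 [-42.0254927  -78.97992477] 0.03804276193756995
-74 [-42.61821096 -73.96995033] 0.043200320298272255
20 [array([271. , 280.5]), array([368.2, 280.5])]
25 [array([269.4, 284.8]), array([369.6, 284.8])]
30 [array([267.8, 289.4]), array([371.1, 289.4])]
35 [array([266.1, 294.3]), array([372.6, 294.3])]
40 [array([264.3, 299.6]), array([374.3, 299.6])]
45 [array([262.3, 305.1]), array([376.1, 305.1])]
```

View pics/c19.png

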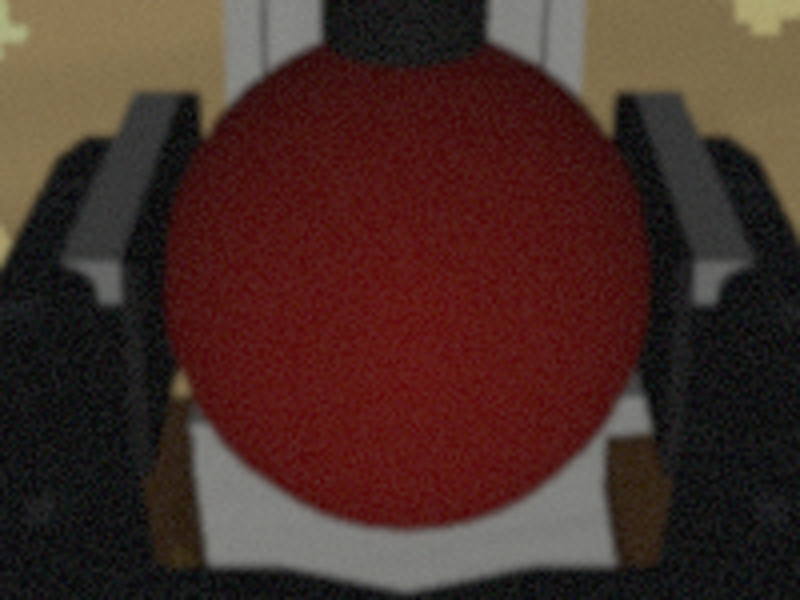

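arm_command(rows="0 0 0 0 0 0.3 2; 0 0 0 0 0 0.7 2; 0 0 0 0 0 1.2 2; 0 0 0 0 0 1.8 2; 0 0 0 0 0 2.4 2")

```text
time: 18.75
ee_pos: [0.4873, -0.0853, 0.0278]
tool_rot: [-3.141, 0.0, 1.44]
contact_force: [-0.7, 0.9, -0.7]
grip_width: 0.0455
```

arm_command(rows="0 0 0 0 0 1 2; 0 0 0 0 0 2 2; 0 0 0 0 0 4 2; 0 0 0 0 0 6 2; 0 0 0 0 0 8 2")

```text
time: 19.25
ee_pos: [0.4874, -0.0853, 0.1087]
tool_rot: [-3.142, 0.0, 1.44]
contact_force: [1.0, -0.4, -0.2]
grip_width: 0.046
```

```bash
python3 - <<'E'
from h import *
b=tip()
for n in('wrist','side'): snap(n,n[0]+'22')
crop('s22',290,110,450,240,5,'c20')
d=load('top0')
q=atz(load('side0'),381.1,185.5,.01); print('nest side',q)
t=np.array([.4179,-.3524,0]); print(t-b[0])
E
```

```text
tip rack mm [ -40.9 -110.6  141.7] F [ 0.96 -0.41 -0.18] t 19.25
nest side [ 0.4152596  -0.34569015  0.01      ]
[-0.0695154  -0.26713997 -0.10872166]
```

View pics/c20.png

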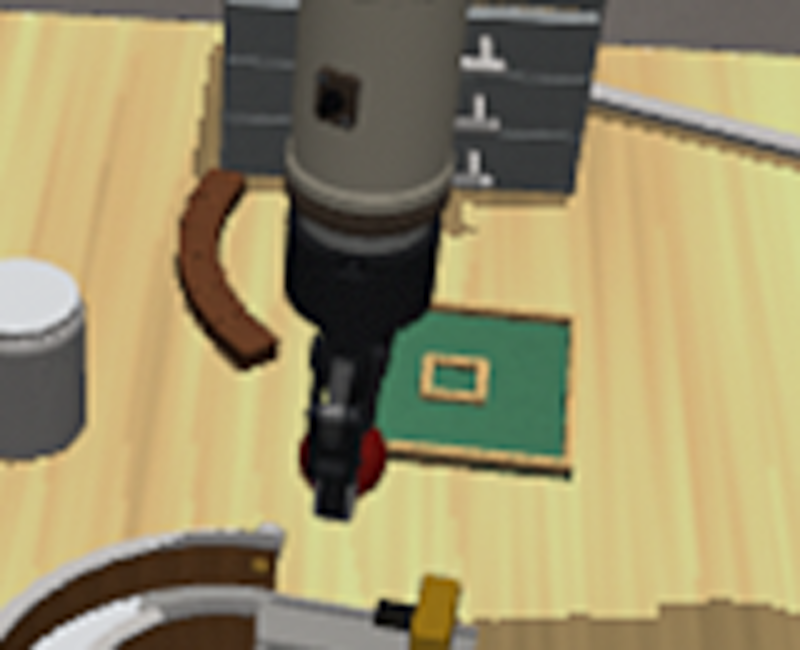

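View pics/w22.png

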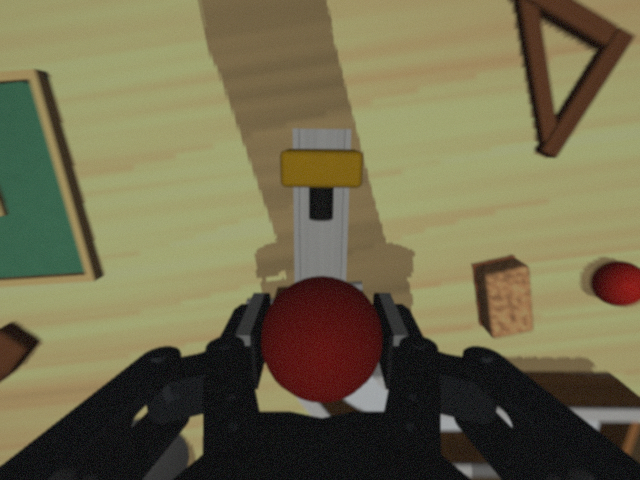

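arm_command(rows="0 0 0.02 0 -4 0 2; 0 0 0.04 0 -9 0 2; 0 0 0.06 0 -14 0 2; 0 0 0.075 0 -19 0 2; 0 0 0.075 0 -23 0 2")

```text
time: 19.85
ee_pos: [0.4862, -0.3189, 0.1068]
tool_rot: [-3.141, 0.001, 1.513]
contact_force: [1.1, 0.8, -0.9]
grip_width: 0.0455
```

arm_command(rows="0 0 0 0 -2 0 2; 0 0 0 0 -3.5 0 2; 0 0 0 0 -3.5 0 2; 0 0 0 0 -3.5 0 2")

```text
time: 20.25
ee_pos: [0.4879, -0.3481, 0.1071]
tool_rot: [-3.141, -0.001, 1.517]
contact_force: [0.3, 0.7, -1.2]
grip_width: 0.0457
```

```bash
python3 - <<'E'
from h import *
b=tip(); print(b[0],cur()[2]['tool_rot'],cur()[2]['grip_width'])
snap('wrist','w23'); crop('w23',180,40,460,250,2.8,'c21')
E
```

```text
tip rack mm [  -5.8 -371.1  140.1] F [ 0.31  0.69 -1.18] t 20.25
[ 0.48789555 -0.34809306  0.10706237] [-3.14107351e+00 -1.36164119e-03  1.51699187e+00] 0.04571310092802764
```

View pics/w23.png

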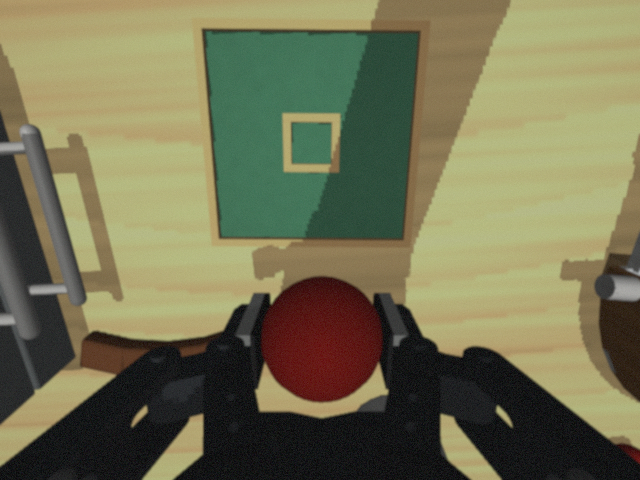

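View pics/c21.png

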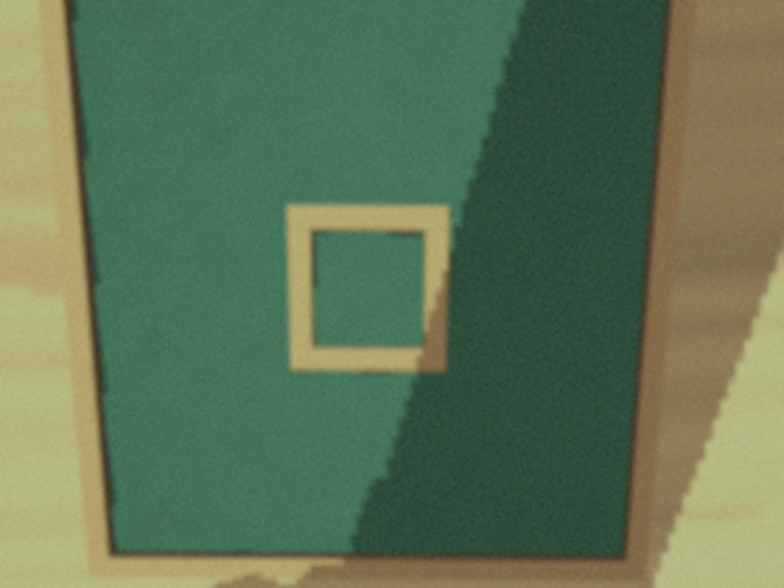

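```bash
python3 - <<'E'
from h import *
w=load('w23'); b=cur()
q=np.array([atz(w,180+(u+.5)/2.8-.5,40+(v+.5)/2.8-.5,.010) for u,v in [(286,205),(450,205),(447,372),(291,372)]])
print(q,q.mean(0)); print([np.linalg.norm(q[i]-q[i-1]) for i in range(4)])
bl=atz(w,322,338,b[0][2]+.0503); print('ball',bl,'tcp',b[0]); print('delta',(q.mean(0)-bl)*100, (q.mean(0)-b[0])*100)
print(b[0][2])
E
```

```text
[[ 0.39418317 -0.370784    0.01      ]
 [ 0.39648382 -0.32826685  0.01      ]
 [ 0.43910771 -0.33070124  0.01      ]
 [ 0.43680492 -0.37316636  0.01      ]] [ 0.41664491 -0.35072962  0.01      ]
[np.float64(0.04268828426492004), np.float64(0.042579343864251495), np.float64(0.04269335411207518), np.float64(0.04252751179685851)]
ball [ 0.48878996 -0.34697669  0.15751787] tcp [ 0.48811526 -0.34755884  0.10721787]
delta [ -7.21450519  -0.37529278 -14.75178708] [-7.14703567 -0.31707799 -9.72178708]
0.10721787076522465
```

arm_command(rows="0 0 0 -2 -0.1 0 2; 0 0 0 -4.5 -0.2 0 2; 0 0 0 -6.5 -0.3 -2 2; 0 0 0 -7.2 -0.35 -5 2; 0 0 0 -7.2 -0.35 -8 2")

```text
time: 20.8
ee_pos: [0.4149, -0.3527, 0.0273]
tool_rot: [-3.141, 0.001, 1.516]
contact_force: [-0.2, -1.2, -0.4]
grip_width: 0.0456
```

arm_command(rows="0 0 0 0 0 -0.8 2; 0 0 0 0 0 -1.6 2; 0 0 0 0 0 -1.6 2; 0 0 0 0 0 -1.6 2")

```text
time: 21.2
ee_pos: [0.4167, -0.3539, 0.0123]
tool_rot: [3.14, 0.001, 1.516]
contact_force: [0.3, -0.3, -0.2]
grip_width: 0.046
```

```bash
python3 - <<'E'
from h import *
b=tip(); print(b[0],cur()[2]['tool_rot'],cur()[2]['grip_width'])
for n in('wrist','side','top'): snap(n,n[0]+'24')
crop('s24',340,150,430,220,8,'c22'); crop('w24',120,180,520,480,2,'c23')
print((np.array([.4166,-.3507,-.021])-b[0])*100)
E
```

```text
tip rack mm [ -75.6 -386.2   45.3] F [ 0.29 -0.34 -0.17] t 21.2
[ 0.41673242 -0.35388828  0.01232707] [3.14037452e+00 1.04251976e-03 1.51598154e+00] 0.04601487520954702
[-0.01324212  0.31882785 -3.33270699]
```

View pics/c22.png

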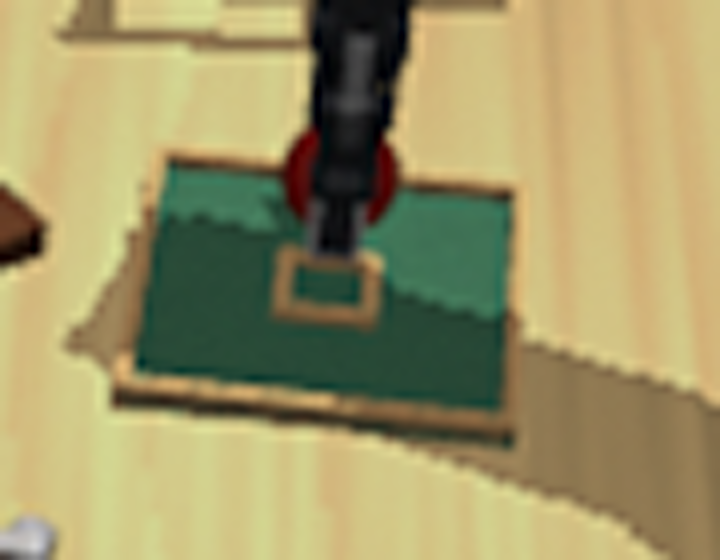

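View pics/c23.png

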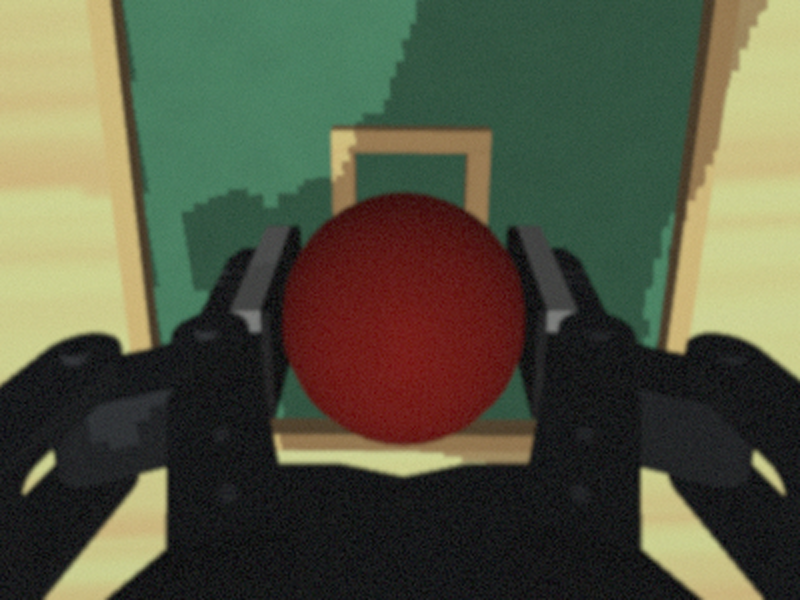

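```bash
python3 - <<'E'
from h import *
w=load('w24'); z=.01233
P=[atz(w,120+u/2-.25,180+v/2-.25,.010) for u,v in((332,128),(491,128))]; m=sum(P)/2; n=(P[1]-P[0])/np.linalg.norm(P[1]-P[0]); print(P, 'centre', m+.021*np.array([n[1],-n[0],0]))
bl=atz(w,120+404.5/2,180+318/2,z+.0503); print('ball',bl)
E
```

```text
[array([ 0.39366146, -0.37041469,  0.01      ]), array([ 0.39593625, -0.32873166,  0.01      ])] centre [ 0.41576765 -0.35071752  0.01      ]
ball [ 0.41813745 -0.35258569  0.06263   ]
```

arm_command(rows="0 0 0 -0.1 0.25 -0.5 2; 0 0 0 -0.1 0.25 -1.2 2; 0 0 0 -0.1 0.25 -1.9 2; 0 0 0 -0.1 0.25 -2.5 2; 0 0 0 -0.1 0.25 -2.5 2")

```text
time: 21.85
ee_pos: [0.4136, -0.3508, -0.015]
tool_rot: [-3.14, -0.001, 1.515]
contact_force: [0.1, -0.4, -0.2]
grip_width: 0.0454
```

```bash
python3 - <<'E'
from h import *
b=tip(); print(b[0],cur()[2]['grip_width'])
for n in('wrist','side'): snap(n,n[0]+'25')
crop('s25',340,150,430,220,8,'c24'); crop('w25',120,180,520,480,2,'c25')
print((np.array([.4162,-.3507,-.021])-b[0])*100)
E
```

```text
tip rack mm [ -79.  -383.5   18. ] F [ 0.09 -0.41 -0.22] t 21.85
[ 0.41361243 -0.35075722 -0.01497545] 0.04541622184838894
[ 0.25875719  0.00572223 -0.60245486]
```

View pics/c24.png

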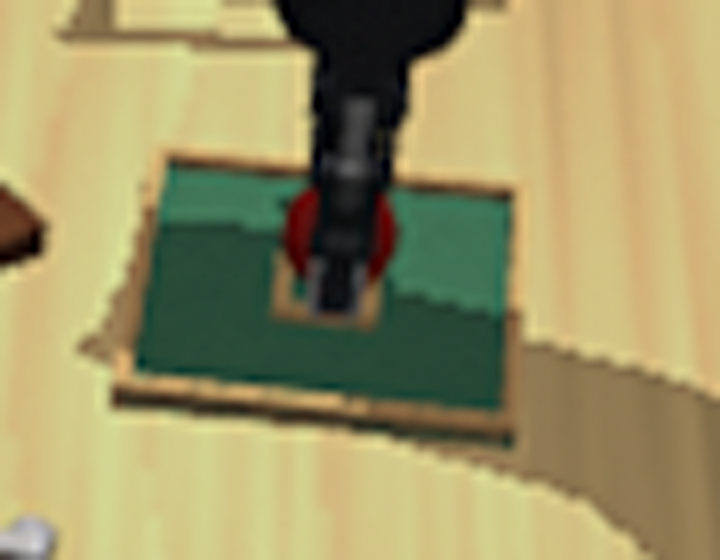

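View pics/c25.png

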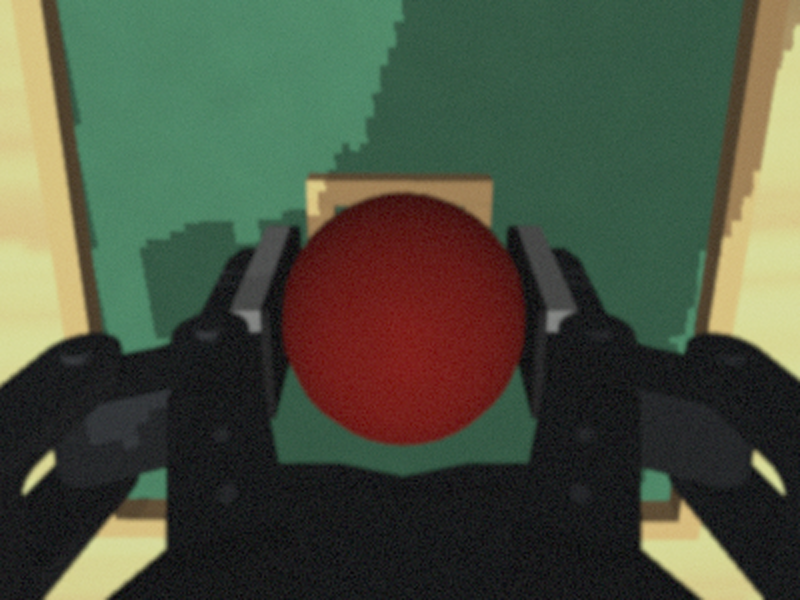

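arm_command(rows="0 0 0 0.2 -0.05 0 2; 0 0 0 0.2 -0.05 -0.2 2; 0 0 0 0.2 -0.05 -0.4 2; 0 0 0 0.2 -0.05 -0.5 2; 0 0 0 0.2 -0.05 -0.5 2")

```text
time: 22.45
ee_pos: [0.4163, -0.3518, -0.0189]
tool_rot: [-3.141, 0.0, 1.515]
contact_force: [0.5, -0.4, -0.5]
grip_width: 0.0455
```

```bash
python3 - <<'E'
from h import *
b=tip(); print(b[0],cur()[2]['grip_width'])
for n in('wrist','side'): snap(n,n[0]+'26')
crop('s26',340,150,430,220,8,'c26'); crop('w26',120,180,520,480,2,'c27')
E
```

```text
tip rack mm [ -76.3 -384.2   14.1] F [ 0.5  -0.42 -0.54] t 22.45
[ 0.4162916  -0.35180165 -0.0188666 ] 0.045497092723797934
```

View pics/c27.png

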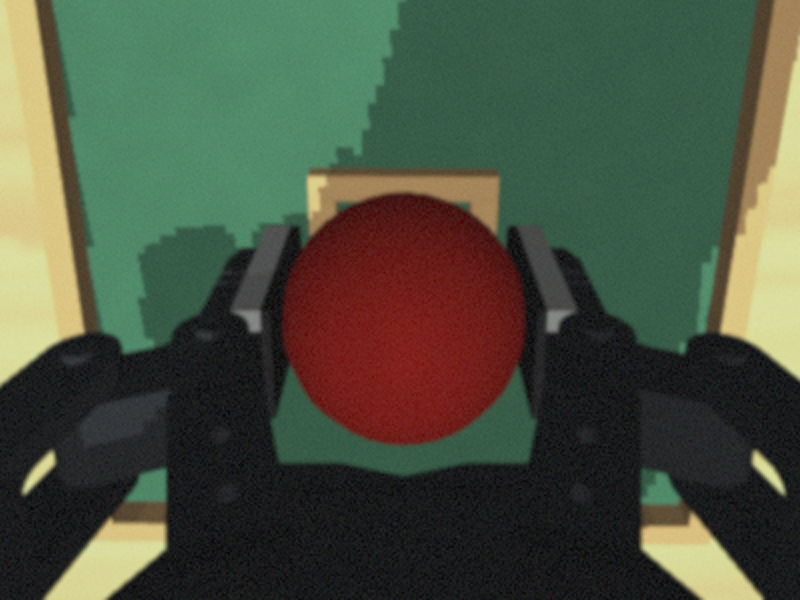

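arm_command(rows="0 0 0 0 0 -0.1 2; 0 0 0 0 0 -0.2 2; 0 0 0 0 0 -0.2 2")

```text
time: 22.85
ee_pos: [0.4164, -0.3518, -0.0208]
tool_rot: [-3.141, 0.0, 1.515]
contact_force: [-0.3, -0.7, -0.6]
grip_width: 0.0458
```

arm_command(rows="0 0 0 0 0 -0.1 2; 0 0 0 0 0 -0.15 2; 0 0 0 0 0 -0.15 2")

```text
time: 23.15
ee_pos: [0.4168, -0.352, -0.0213]
tool_rot: [-3.142, 0.001, 1.515]
contact_force: [-2.4, 1.3, 7.6]
grip_width: 0.0459
```

arm_command(rows="0 0 0 0 0 0.05 5; 0 0 0 0 0 0.05 5.5; 0 0 0 0 0 0.05 6.5; 0 0 0 0 0 0.05 7.5; 0 0 0 0 0 0.05 7.5")

```text
time: 23.65
ee_pos: [0.4164, -0.3518, -0.0218]
tool_rot: [-3.141, 0.0, 1.515]
contact_force: [-0.3, -0.6, 0.3]
grip_width: 0.0748
```

```bash
python3 - <<'E'
from h import *
b=tip(); print(b[0],cur()[2]['grip_width'])
for n in('wrist',): snap(n,n[0]+'27')
crop('w27',120,180,520,480,2,'c28')
E
```

```text
tip rack mm [ -76.2 -384.2   11.2] F [-0.33 -0.62  0.35] t 23.65
[ 0.41640313 -0.35183783 -0.0218158 ] 0.07482442509846396
```

View pics/c28.png

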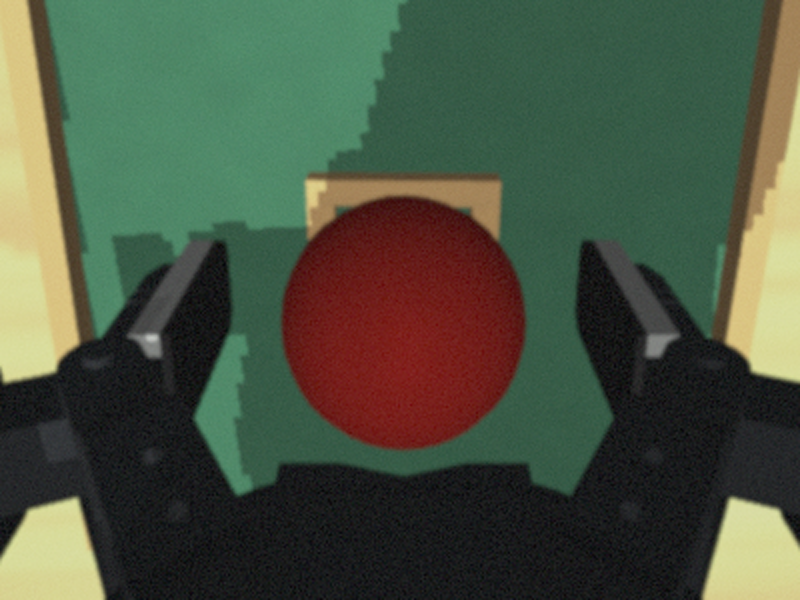

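Ball sits centred in the nest, fingers clear. Lift away.

arm_command(rows="0 0 0 0 0 1 7.5; 0 0 0 0 0 3 7.5; 0 0 0 0 0 6 7.5; 0 0 0 0 0 10 7.5; 0 0 0 0 0 14 7.5")

```text
time: 24.2
ee_pos: [0.4162, -0.3514, 0.12]
tool_rot: [-3.141, -0.0, 1.515]
contact_force: [-0.8, -1.4, 0.2]
grip_width: 0.0749
```

arm_command(rows="0 0 0 3 1 2 7.5; 0 0 0 6 2 3 7.5; 0 0 0 9 3 3 7.5; 0 0 0 9 3 3 7.5; 0 0 0 9 3 3 7.5")

```text
time: 24.7
ee_pos: [0.5068, -0.3211, 0.1487]
tool_rot: [-3.141, 0.0, 1.517]
contact_force: [0.5, 0.1, -0.1]
grip_width: 0.0751
```

```bash
python3 - <<'E'
from h import *
b=tip()
for n in('wrist','side','top'): snap(n,n[0]+'28')
crop('w28',120,0,520,300,2,'c29')
X=[atz(load('w28'),0,0,.029)]
E
```

```text
tip rack mm [   9.4 -341.8  181.7] F [ 0.46  0.15 -0.06] t 24.7
```

View pics/c29.png

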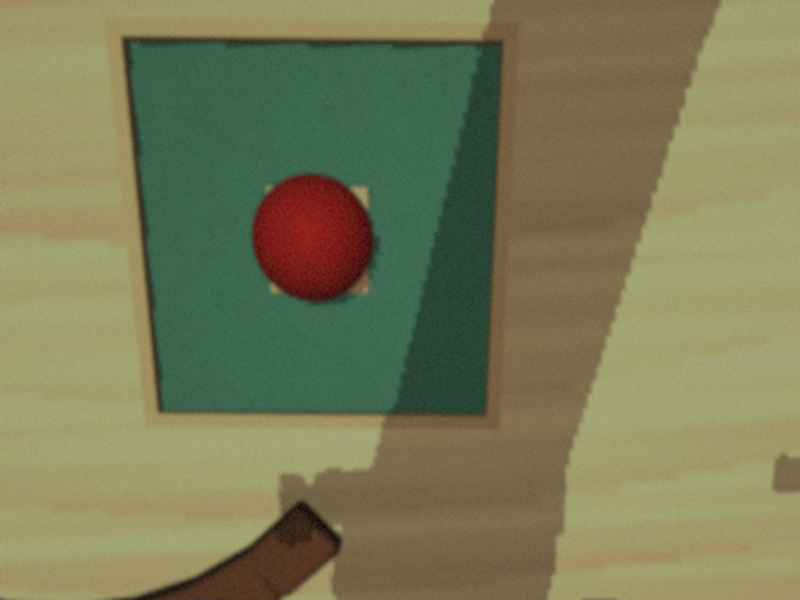

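View pics/s28.png

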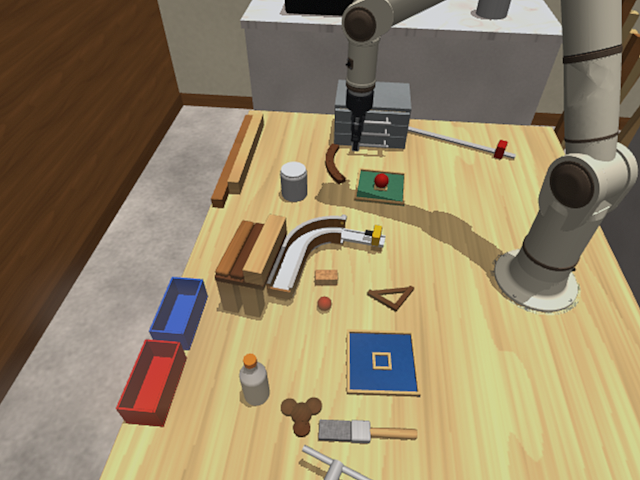

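View pics/t28.png

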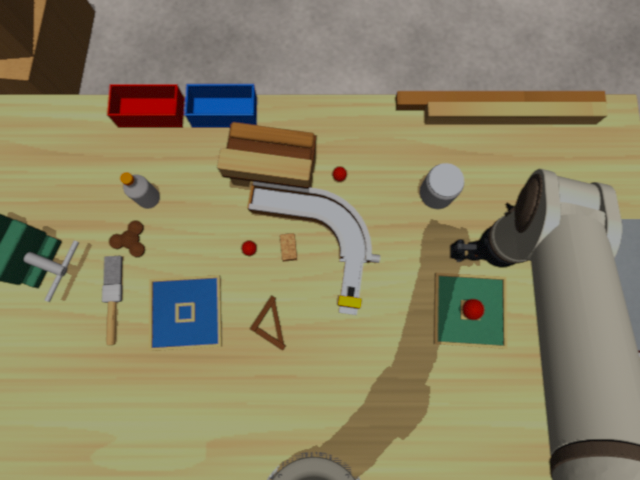

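```bash
python3 - <<'E'
from h import *
print(atz(load('w28'),120+313/2,238/2,.029))
s=robot.read_state(); print(s['contact_force'],np.abs(s['joint_vel']).max()); print(robot.hand_in())
E
```

```text
[ 0.41593941 -0.35087852  0.029     ]
[-0.63124553  0.28281321 -0.56958279] 0.006758262639415621
the job is handed in; nothing more can be done
None
```

The knob is in the nest in the middle of the green tray, and the job was handed in at about 24.8 s of the 72 s allowed.

- **Push:** I pushed the knob round the track with closed fingers and past the brass catch, at about 3.4 N. Then I pressed it against the rubber stop. The contact force peaked at about 5.5 N, which by the stated spring values is roughly 6 mm of its 14 mm travel. I held it there for about 0.5 s and backed off slowly.
- **Carry and placing:** I gripped the knob in the exit gap and lifted it straight up. I lowered it until it met the nest at about 7.6 N, then released it and moved the arm clear.

**Last checks:**
- The knob measures (0.4159, -0.3509) m against a nest centre of about (0.4166, -0.3507) m, so it is within 1 mm of centre.
- The tool force was about zero and the arm still.
- The other objects look unmoved in the top and side pictures.

**What disagreed:**
- **Tip position:** In the pictures the shut fingertips sat about 33 mm behind the reported TCP. Because of this, the first push passed over the knob without moving it. I corrected for the offset from then on.
- **Touch on the track:** At the second insertion a finger pressed at about 6 N, probably on the inner lip. I freed it by leaning the tool less.
- **Grip width:** It read about 45.7 mm on the 48 mm knob, but the hold was secure.
- **Nest position:** The top and side cameras differed by about 7 mm on where the nest is, so I used the wrist camera's measurement, which lay between them.

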